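# Open the drying carrier and stand the grinding vials on it, heavy end down

## Robot

A 6-joint arm with a two-finger parallel gripper is mounted at the origin on the work surface. World frame = base frame: x ahead of the robot, y to its left, z up, the work surface at z = 0. Lengths are in m, angles in rad, forces in N, time in s.
With the tool pointing down it reaches from about 0.3 to 0.75 m from the base axis. Payload 8.5 kg.
Tool frame: the origin (TCP) lies between the finger pads, 19 mm behind the fingertips; this is the grasp point; x points along the fingers, y is the direction in which the jaws open and shut, and the axes are right-handed (so a half turn about x gives the same grasp; the last joint's range is limited). The gripper opens to 85 mm and grips with 20 to 120 N. Pads are 22 mm wide; open, the fingers measure 114 mm over their backs; the gripper's body (76 mm by 85 mm) begins 54 mm behind the grasp point. The pads swing forward as they close: fully open they stand 13 mm farther back than shut.
Start: joints at [1.012, 0.381, 1.297, -0, 1.464, -0.215], TCP at [0.185, 0.518, 0.25] pointing down, gripper open.
Joint ranges: [-3.11, 3.11], [-0.89, 2.33], [0.22, 2.48], [-1.42, 4.56], [0.17, 2.85], [-2.88, 2.88]. Speed limits (rad/s): [2.39, 2.39, 3.14, 3.14, 3.14, 3.14].

## Interface

Orientations are given as a unit quaternion [x, y, z, w].
In Python, from bench import * gives the robot as it stands.
- The arm moves only by the tool carry_out, never from a script. Its argument "rows" is a list of rows, each a list of 5 numbers: the shift along the world's x, y, z in mm, then the turn about the world's z in rad, then the closure, from 0 (fully open) to 1 (shut). A call has 1 to 10 rows; each row is the pose to reach, as a shift and turn from the pose commanded when the call began; what a row does not reach only later rows make up. A row lasts 1/10 s, in which the tool goes at most 50 mm and 8.59 degrees, less where a joint would pass 70% of its speed; a pose out of reach is approached as far as the arm can. A call with a gripper value outside its range is refused whole. The fingers move at their own pace and stop on an object; the grip force is fixed at half the most. Time passes only in rows, so rows that repeat a pose let the fingers close. It gives the time, the measured TCP pose, the force and the opening at its end, in the units of the state.
- get_obs(): the state, without advancing time (a new reading comes with each control period).
- read_camera(name): name is "scene" or "top" or "wrist"; returns (picture, depth): 400x640x3 uint8, blue, green, red; 400x640 float32, m along the optical axis (not along the pixel's ray), 0 where there is no reading.
- camera_params(name): a dict with "fx", "fy", "cx", "cy" (pixels), "camera_from_world" (4x4, takes a point from world to camera coordinates). Camera axes: x right, y up, looking along -z (the intrinsics and any distortion apply to the point x, -y, -z); pixel columns grow to the right and rows downward; lengths in m; the calibration is good to about 2 mm. A picture is of the moment at which its call begins: read the wrist's pose just before it. camera_params takes no time and is no camera call; for the wrist camera it gives the pose at the moment of the call.
- hand_in(): hands the job in, once; it reports no verdict.
The state is a dict: "clock": time; "qpos": joint angles; "qvel": joint speeds; "joint_efforts": joint torques, N m; "tool_pos": TCP position; "eef_rot": TCP orientation; "wrist_force": force on the tool from outside, world axes, zero at the start; "torque": the same for the moment, N m; "gripper_width": finger opening in m.
Only numpy, scipy, OpenCV 4.12 (cv2) and the standard library are available. Lean on these libraries where they do the work, as an engineer would, in place of code of your own. Each camera call takes 0.05 s, during which the arm holds its last target.

## Task

Strip the drying carrier: take the wing nut, then the spacer, then the four-armed hold-down off the stud one at a time and leave all three in the stainless parts tray, the hold-down lying flat in it with its hub up. Then load the carrier with every white grinding vial on the bench: each has its steel impactor frozen in at one hidden end, so lift it by the two blue swivelling buttons at its middle, see which end dips, and stand it upright with that heavy end down, centred on a rubber pad of its own. Leave the other things on the bench where they are.

Things in the scene. Friction and masses are not known exactly. Their poses are not given: they have to be found in the camera images.
- carrier: the drying carrier, fixed: a round aluminium plate 236 mm across, 10 mm thick, with four black rubber pads (68 mm across) on top and, in its middle, a steel shoulder (36 mm across, top 24 mm above the bench) from which a plain stud 10 mm thick rises to 90 mm. Origin on the bench under the stud; x and y point to pads 0 and 1, z up
- pad0 (a point): centre of a rubber pad, on top of the carrier plate (10 mm above the bench), 75 mm from the stud along the carrier's +x; a vial standing on it has its centre 50 mm above the bench
- pad1 (a point): the same, 75 mm along the carrier's +y
- pad2 (a point): the same, along -x
- pad3 (a point): the same, along -y
- stud_tip (a point): top end of the carrier's stud, 90 mm above the bench
- spider: the hold-down: an aluminium cross, hub 36 mm square and 24 mm tall, bore 13 mm, with four flat arms (22 mm wide, 8 mm thick, flush with the hub's underside) along its x and y axes, ending 85 mm from the centre. 0.22 kg. Origin at the centre of its underside, z up. At the start on the stud's shoulder, an arm over each pad, underside 24 mm above the bench
- spacer: a black plastic spacer ring, six-sided, 41.6 mm across flats, 14 mm tall, bore 13.6 mm across flats, 40 g; origin at the centre of its underside, z along its bore. At the start it lies on the hub, round the stud, underside 48 mm above the bench
- wingnut: a brass wing nut, already run off its thread so that it lifts straight off: body 22 mm square and 20 mm tall, bore 12.5 mm, with two upswept wings 7 mm thick along its x axis, about 59 mm over the wings. 50 g. Origin at the centre of its underside, z along its bore. At the start it rests on the spacer, underside 62 mm above the bench, wings along x; grip it across y
- tray: the stainless parts tray, fixed: 236 mm (x) by 216 mm (y) outside, 16 mm high, walls and floor 3 mm; origin at the centre of its underside, empty at the start
- vial1: a grinding vial lying on the bench, about 0.38 kg: opaque white cylinder 36 mm across with a round belly (43 mm), and identical square red end plugs (44 x 44 x 14 mm); 80 mm long in all. At mid-length on either side (+y and -y) it has a blue grip button, 22 mm across, 50 mm over the pair. Origin at its centre (22 mm up when lying), x along it, y through the buttons (level at the start)
- vial2: a vial like vial1. In each vial a steel impactor and sample are frozen fast at one end and put the centre of mass about 15 mm off the middle; nothing on the outside shows which end, and it differs from vial to vial (+x or -x of its frame)
- vial3: a vial like vial1. The grip buttons swivel freely about y: pinched by its two buttons and lifted, a vial swings in about a second until its heavy end hangs straight down, within about 10 degrees; it swings clear of the gripper if the buttons' centres are held 7 to 12 mm below the TCP. Pinched lightly on the belly (20 N) it also tips, less fully
- vial4: a vial like vial1. Any of the vials may be absent (None)
- reagent: bystander: amber bottle, 65 mm across, 150 mm tall; origin at the centre of its underside
- greasejar: bystander: small glass jar with a blue lid, 52 mm across, 50 mm tall; origin at the centre of its underside
- beaker: bystander: glass beaker 68 mm across, 85 mm tall; origin at the centre of its underside
- stopper: bystander: black rubber stopper 40 mm across, 28 mm tall; origin at the centre of its underside
- portvalve: bystander: port valve off the manifold, a black elbow with a white knob, about 65 mm long, lying on the bench; origin in its middle, x along its body
- spatula: bystander: spatula lying along its x axis, about 210 mm long; origin on the bench near its middle
Mind the look-alikes: they are no part of the job. There is more than one size of the spacer; the one meant has the size given above. There is more than one size of the wingnut; the one meant has the size given above.

How it is judged:
On the way, in this order (a step that is already met when the one before it is completed fails the run):
1. the wing nut is off the stud (over 40 mm aside) while the spacer is still on it (horizontal distance between wingnut and stud_tip above 0.04 m and horizontal distance between spacer and stud_tip below 0.02 m), for 0.2 s.
2. the spacer is off the stud (over 50 mm aside) while the hold-down is still on it (horizontal distance between spacer and stud_tip above 0.05 m and horizontal distance between spider and stud_tip below 0.02 m), for 0.2 s.
3. the hold-down is off the stud and clear of the carrier (over 150 mm aside) (horizontal distance between spider and stud_tip above 0.15 m), for 0.2 s.
At the end, for the whole second after the job is handed in: wing nut and spacer lie in the tray; the hold-down lies flat on the tray's floor, hub up (within 0.1 rad); every vial that is present stands upright (within 0.12 rad) on the carrier plate with its heavy end down, its centre within 20 mm of the centre of a pad; all at rest (x of wingnut in the frame of tray between -0.115 and 0.115 m and y of wingnut in the frame of tray between -0.105 and 0.105 m and z of wingnut in the frame of tray below 0.04 m and linear speed of each of wingnut, spacer, spider, vial1, vial2, vial3, vial4 below 0.02 m/s and x of spacer in the frame of tray between -0.115 and 0.115 m and y of spacer in the frame of tray between -0.105 and 0.105 m and z of spacer in the frame of tray below 0.035 m and x of spider in the frame of tray between -0.115 and 0.115 m and y of spider in the frame of tray between -0.105 and 0.105 m and z of spider in the frame of tray below 0.01 m and angle between spider's own z axis and vertical below 0.1 rad and angle between each of vial1, vial4's own x axis and vertical above 3.0216 rad and (horizontal distance between vial1 and pad0 below 0.02 m or horizontal distance between vial1 and pad1 below 0.02 m or horizontal distance between vial1 and pad2 below 0.02 m or horizontal distance between vial1 and pad3 below 0.02 m) and z of vial1 in the frame of carrier between 0.045 and 0.055 m and angle between each of vial2, vial3's own x axis and vertical below 0.12 rad and (horizontal distance between vial2 and pad0 below 0.02 m or horizontal distance between vial2 and pad1 below 0.02 m or horizontal distance between vial2 and pad2 below 0.02 m or horizontal distance between vial2 and pad3 below 0.02 m) and z of vial2 in the frame of carrier between 0.045 and 0.055 m and (horizontal distance between vial3 and pad0 below 0.02 m or horizontal distance between vial3 and pad1 below 0.02 m or horizontal distance between vial3 and pad2 below 0.02 m or horizontal distance between vial3 and pad3 below 0.02 m) and z of vial3 in the frame of carrier between 0.045 and 0.055 m and (horizontal distance between vial4 and pad0 below 0.02 m or horizontal distance between vial4 and pad1 below 0.02 m or horizontal distance between vial4 and pad2 below 0.02 m or horizontal distance between vial4 and pad3 below 0.02 m) and z of vial4 in the frame of carrier between 0.045 and 0.055 m); the robot touches nothing.
It fails at once if a bystander (reagent, greasejar, beaker, stopper, portvalve, spatula) is moved more than 50 mm (distance of any of reagent, greasejar, beaker, stopper, portvalve, spatula from where it was at the start of the episode above 0.05 m).
Of vial1, vial2, vial3, vial4 only 3 to 4 are there at a start; the rules pass over those that are not, and their reading is None.
At some moment in a run one of vial1, vial2, vial3, vial4 may be knocked a few centimetres aside while the robot is not near it.
Once in a run the grip may slacken for a moment while it holds something.
It also fails if it takes over 200 s, if anything falls off the work surface, if the arm or the gripper's body presses on something with over 40 N, if the wrist force passes 120 N, or if a joint passes its speed limit or range.

## Working session

There is one attempt and no reset: what is moved stays moved. The work goes in short steps, Python scripts to look and compute and a tool call to move; the robot and the scene stay as the last step left them, time stands still between calls to the robot, and variables do not carry over. Pictures are saved under pics/ and viewed, and the job is handed in when it is done.

Besides the shell and the picture viewer there is one more tool, called after "Call:" in YAML: its name, and indented under it one key for each argument. carry_out: Moves the arm, as the interface text tells. Its arguments: {"type":"object","properties":{"rows":{"type":"array"}},"required":["rows"]}

```bash
ls; mkdir -p pics
python3 - <<'E'
from bench import *
import cv2
print(get_obs())
for n in ("scene","top","wrist"):
    p=camera_params(n); print(n,p)
    im,d=read_camera(n); cv2.imwrite(f"pics/{n}0.png",im)
    import numpy as np; np.save(f"pics/{n}0.npy",d)
E
```

```text
pics
{'clock': 0.0, 'qpos': array([ 1.01174406e+00,  3.81245041e-01,  1.29825093e+00, -1.56462714e-05,
        1.46360382e+00, -2.15271456e-01]), 'qvel': array([ 4.20735010e-04, -3.60717201e-04, -1.07087855e-03,  8.07912169e-05,
       -4.43208707e-04, -1.50771600e-03]), 'joint_efforts': array([ 7.20786538e-04, -4.48460805e+01, -2.31295484e+01, -1.72868636e-04,
        4.51574815e-03,  1.92998471e-05]), 'tool_pos': array([0.18522733, 0.51759628, 0.24938874]), 'eef_rot': array([ 0.12045111,  0.69688227, -0.12144209,  0.69649009]), 'wrist_force': array([-0.02637308,  0.09268076,  0.40356969]), 'torque': array([-0.00930195, -0.01795417, -0.00048552]), 'gripper_width': 0.08529567590234424}
scene {'fx': 456.0904898704394, 'fy': 456.0904898704394, 'cx': 321.79595698267707, 'cy': 202.2691555859505, 'camera_from_world': array([[ 0.37295439,  0.92783852, -0.00454934, -0.24774048],
       [-0.62774456,  0.25593301,  0.73514289,  0.2685508 ],
       [ 0.68325822, -0.27131894,  0.67789692, -1.77679035],
       [ 0.        ,  0.        ,  0.        ,  1.        ]])}
top {'fx': 415.77664535243593, 'fy': 415.77664535243593, 'cx': 318.6400700892084, 'cy': 192.63641505216663, 'camera_from_world': array([[ 0.01070951, -0.99992607,  0.00575891,  0.00789275],
       [ 0.99422821,  0.01126296,  0.10669308, -0.54334822],
       [-0.10675006,  0.00458304,  0.99427532, -1.00377798],
       [ 0.        ,  0.        ,  0.        ,  1.        ]])}
wrist {'fx': 341.00890730232805, 'fy': 341.00890730232805, 'cx': 323.33551020686866, 'cy': 199.5658731089046, 'camera_from_world': array([[ 3.36927510e-01,  9.41530558e-01, -2.49071393e-04,
        -5.49569296e-01],
       [-8.96199037e-01,  3.20624468e-01, -3.06638609e-01,
         4.04880362e-02],
       [-2.88629763e-01,  1.03538201e-01,  9.51825983e-01,
        -3.79816203e-01],
       [ 0.00000000e+00,  0.00000000e+00,  0.00000000e+00,
         1.00000000e+00]])}
```

View pics/scene0.png

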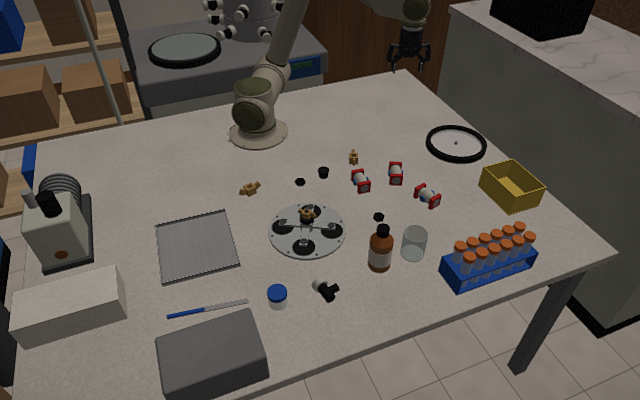

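View pics/top0.png

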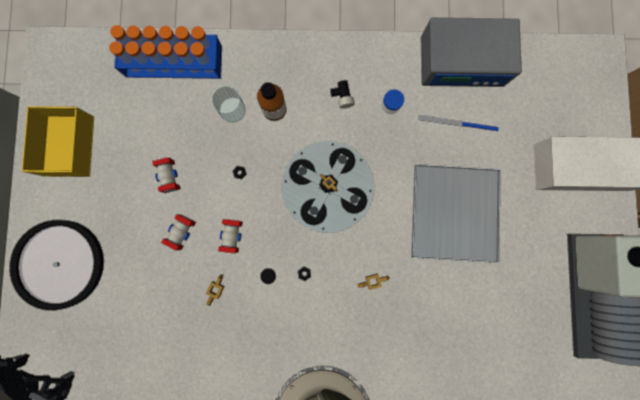

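View pics/wrist0.png

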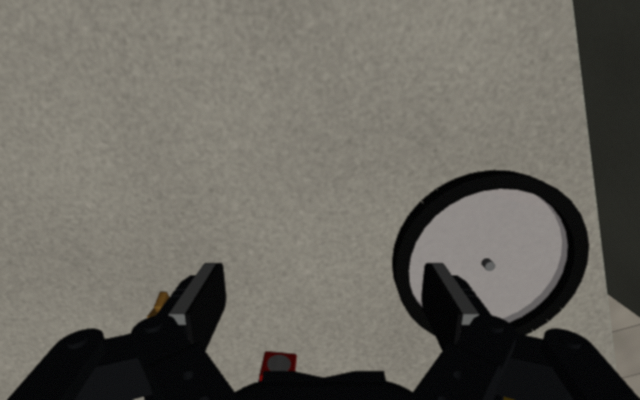

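The pictures show the carrier at top-view px (328,187) with the stack on it, the tray at (456,213) and three vials near (165,175), (179,232) and (231,236). The look-alike nuts and rings lie loose on the bench.

```bash
cat > h.py <<'E'
from bench import *
import numpy as np, cv2
def ray(n,u,v,P=None):
    p=P or camera_params(n); T=p["camera_from_world"]; R=T[:3,:3]; t=T[:3,3]
    d=R.T@np.array([(u-p["cx"])/p["fx"],-(v-p["cy"])/p["fy"],-1.]); return -R.T@t,d
def plane(n,u,v,z,P=None):
    o,d=ray(n,u,v,P); return o+d*((z-o[2])/d[2])
def proj(n,X,P=None):
    p=P or camera_params(n); c=(p["camera_from_world"]@np.append(X,1))[:3]
    return np.array([p["cx"]+p["fx"]*c[0]/-c[2], p["cy"]-p["fy"]*c[1]/-c[2]])
def tri(rays):
    A=np.zeros((3,3));b=np.zeros(3)
    for o,d in rays:
        d=d/np.linalg.norm(d);M=np.eye(3)-np.outer(d,d);A+=M;b+=M@o
    X=np.linalg.solve(A,b)
    return X,[np.linalg.norm((np.eye(3)-np.outer(d,d)/(d@d))@(X-o)) for o,d in rays]
def crop(im,x0,y0,x1,y1,s,name):
    cv2.imwrite("pics/"+name,cv2.resize(im[y0:y1,x0:x1],None,fx=s,fy=s,interpolation=cv2.INTER_CUBIC))
E
python3 - <<'E'
from h import *
t=cv2.imread("pics/top0.png"); s=cv2.imread("pics/scene0.png")
a=cv2.resize(t[130:245,270:390],None,fx=5,fy=5,interpolation=cv2.INTER_CUBIC);cv2.imwrite("pics/a.png",a)
a=cv2.resize(s[195:265,260:355],None,fx=8,fy=8,interpolation=cv2.INTER_CUBIC);cv2.imwrite("pics/b.png",a)
a=cv2.resize(t[145:310,140:300],None,fx=3.5,fy=3.5,interpolation=cv2.INTER_CUBIC);cv2.imwrite("pics/c.png",a)
E
```

```text
(no output)
```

View pics/a.png

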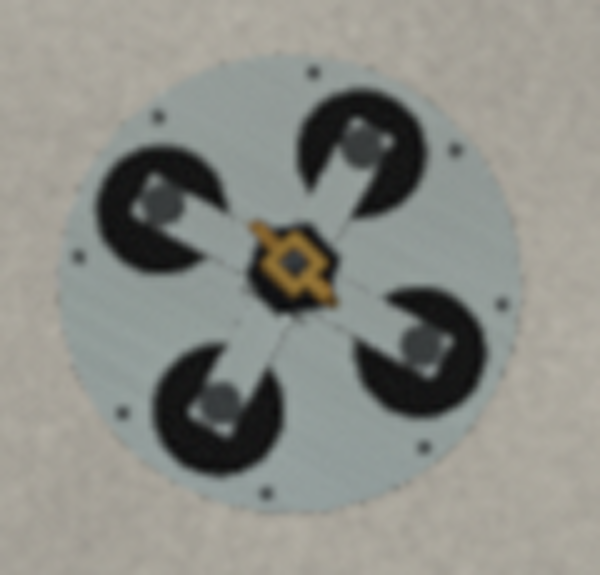

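View pics/b.png

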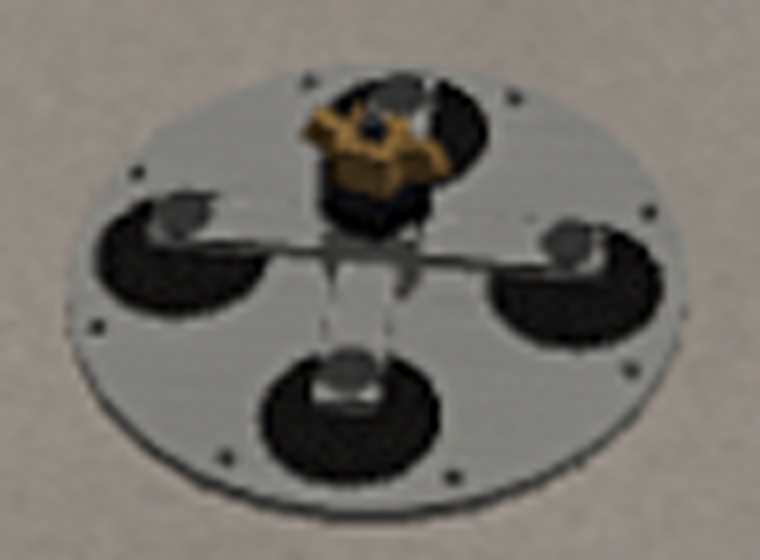

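View pics/c.png

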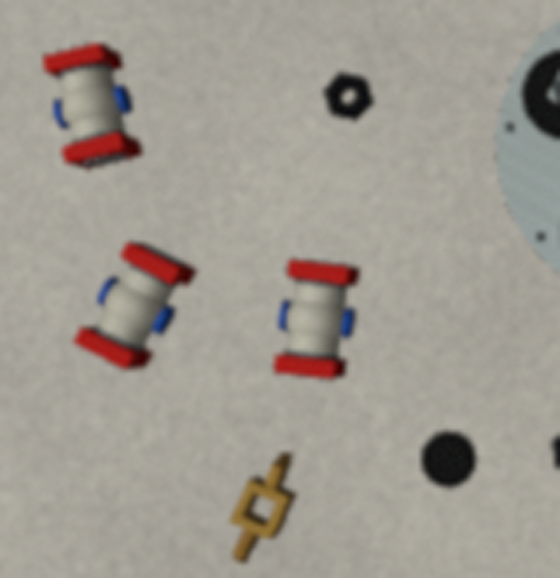

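Run:
```python
from h import *
for n,box in (("top",(270,125,392,250)),("scene",(255,190,360,265))):
    im=cv2.imread(f"pics/{n}0.png"); P=camera_params(n); hsv=cv2.cvtColor(im,cv2.COLOR_BGR2HSV)
    x0,y0,x1,y1=box
    sub=im[y0:y1,x0:x1]; h=hsv[y0:y1,x0:x1]
    # pads : dark
    m=(h[...,2]<50).astype(np.uint8); N,l,st,c=cv2.connectedComponentsWithStats(m)
    for i in range(1,N):
        if st[i,4]>60:
            print(n,"dark",st[i],c[i]+[x0,y0])
    b=((h[...,0]<25)&(h[...,1]>110)&(h[...,2]>60)).astype(np.uint8)
    N,l,st,c=cv2.connectedComponentsWithStats(b); i=1+np.argmax(st[1:,4]); ys,xs=np.where(l==i)
    pts=np.array([plane(n,x+x0,y+y0,0.082,P)[:2] for x,y in zip(xs,ys)]); 
    r=cv2.minAreaRect((pts*1000).astype(np.float32)); print(n,"nut rect",r, pts.mean(0))
    # plate: blue-ish vs bench (b-r)
    d=sub[...,0].astype(int)-sub[...,2]; pm=((d>0)).astype(np.uint8)
    pm=cv2.morphologyEx(pm,cv2.MORPH_OPEN,np.ones((3,3)))
    cs,_=cv2.findContours(pm,cv2.RETR_EXTERNAL,cv2.CHAIN_APPROX_NONE); cc=max(cs,key=cv2.contourArea)
    hull=cv2.convexHull(cc)[:,0]+[x0,y0]
    w=np.array([plane(n,u,v,0.010,P)[:2] for u,v in hull]); print(n,"plate circle",cv2.minEnclosingCircle((w*1000).astype(np.float32)), cv2.fitEllipse((w*1000).astype(np.float32)))
```

```text
top dark [ 60  24  25  24 283] [342.98939929 158.82332155]
top dark [ 20  35  25  24 290] [299.87931034 171.07931034]
top dark [ 72  63  25  25 309] [355.25566343 201.55339806]
top dark [ 31  75  25  25 317] [312.45741325 213.52365931]
top nut rect ((561.9244384765625, -8.881214141845703), (50.247718811035156, 23.54248809814453), 45.27842712402344) [ 0.56189149 -0.00900824]
top plate circle ((563.1098022460938, -8.488056182861328), 116.60909271240234) ((562.9081420898438, -8.514921188354492), (231.76637268066406, 232.3587188720703), 0.02976858615875244)
scene dark [ 45  15  21  21 150] [310.14 216.44]
scene dark [ 17  30  22  15 178] [281.19101124 228.07865169]
scene dark [ 66  33  22  16 191] [331.97382199 231.68586387]
scene dark [ 38  49  22  16 247] [303.42510121 247.33198381]
scene nut rect ((568.1838989257812, -7.874601364135742), (53.549293518066406, 28.36016273498535), 19.385942459106445) [ 0.56801372 -0.00772029]Traceback (most recent call last):
  File "<stdin>", line 18, in <module>
ValueError: max() iterable argument is empty
```

```bash
cat >> h.py <<'E'
from scipy.spatial.transform import Rotation as Ro
def st():
    o=get_obs(); R=Ro.from_quat(o["eef_rot"]).as_matrix()
    print("t",round(o["clock"],2),"tcp",(o["tool_pos"]*1000).round(1),"jawang",round(np.degrees(np.arctan2(R[1,1],R[0,1])),1),"x",R[:,0].round(3),"w",round(o["gripper_width"]*1000,1),"F",o["wrist_force"].round(1),"q",o["qpos"].round(2))
    return o
E
python3 - <<'E'
from h import *
o=st(); P=camera_params("wrist");T=P["camera_from_world"];R=T[:3,:3]
c=-R.T@T[:3,3]; print("cam",c,"look",-R[2],"tcp px",proj("wrist",o["tool_pos"],P))
Rt=Ro.from_quat(o["eef_rot"]).as_matrix(); print("cam in tool",Rt.T@(c-o["tool_pos"]),"look in tool",Rt.T@-R[2])
# pads
t=[plane("top",u,v,0.011)[:2] for u,v in ((342,160.5),(302,171.5),(354,200),(313,211.5))]
print(np.round(t,4), np.mean(t,0)); c=np.mean(t,0)
print([ (np.degrees(np.arctan2(*(p-c)[::-1])).round(1),np.linalg.norm(p-c).round(4)) for p in t])
# vials: red/blue
im=cv2.imread("pics/top0.png");hsv=cv2.cvtColor(im,cv2.COLOR_BGR2HSV)
red=(((hsv[...,0]<8)|(hsv[...,0]>172))&(hsv[...,1]>150)&(hsv[...,2]>70)).astype(np.uint8)
N,l,s,c=cv2.connectedComponentsWithStats(red)
for i in range(1,N):
    if s[i,4]>20: print("red",s[i],c[i].round(1),plane("top",*c[i],0.03)[:2].round(4))
bl=((abs(hsv[...,0].astype(int)-112)<12)&(hsv[...,1]>130)).astype(np.uint8)
N,l,s,c=cv2.connectedComponentsWithStats(bl)
for i in range(1,N):
    if s[i,4]>5: print("blue",s[i],c[i].round(1),plane("top",*c[i],0.03)[:2].round(4))
q=[(413,166),(499,170),(498,261),(413,258)]
w=np.array([plane("top",u,v,0.016)[:2] for u,v in q]);print("tray",w.round(4),w.mean(0))
E
```

```text
t 0.15 tcp [185.3 517.6 249.5] jawang 70.3 x [-0.001 -0.001 -1.   ] w 85.2 F [-0.4 -0.6 -0.8] q [ 1.01  0.38  1.3  -0.    1.46 -0.22]
cam [0.11183195 0.54379265 0.37388018] look [ 0.28873601 -0.10336881 -0.95181217] tcp px [323.64725955 286.06763117]
cam in tool [-0.12432707 -0.00027716 -0.07800748] look in tool [0.95174388 0.00108507 0.30689152]
[[ 0.6282 -0.0449]
 [ 0.5987  0.0567]
 [ 0.5275 -0.0757]
 [ 0.4973  0.0275]] [ 0.56292924 -0.00910265]
[(np.float64(-28.7), np.float64(0.0745)), (np.float64(61.5), np.float64(0.0749)), (np.float64(-118.0), np.float64(0.0754)), (np.float64(150.9), np.float64(0.0751))]
red [153 158  17   8  80] [161.  161.3] [0.6173 0.4082]
red [158 183  18   9  92] [167.2 186.8] [0.5535 0.3896]
red [175 215  17  11  93] [183.3 219.9] [0.4719 0.3459]
red [223 220  18   6  83] [231.4 222.5] [0.4669 0.2277]
red [162 239  17  11  88] [170.2 244.1] [0.4124 0.3754]
red [219 247  18   6  83] [227.6 249.2] [0.4016 0.2348]
blue [ 115   35  106   43 1859] [176.5  64.8] [0.8682 0.3813]
blue [191  37   5   5   9] [192.8  39.2] [0.9374 0.3428]
blue [429  74  85  12 588] [471.3  78.8] [ 0.8409 -0.3742]
blue [384  90  20  20 310] [393.5  99.5] [ 0.7838 -0.1741]
blue [463 123  35   7 103] [479.9 126. ] [ 0.7172 -0.3925]
blue [173 170   4   7  18] [174.3 172.8] [0.5886 0.3736]
blue [184 233   5   7  19] [186.1 235.8] [0.4331 0.3376]
blue [238 234   3   7  14] [238.6 236.6] [0.4324 0.209 ]
tray [[ 0.6153 -0.2248]
 [ 0.6076 -0.4431]
 [ 0.3793 -0.4325]
 [ 0.3844 -0.2217]] [ 0.49664513 -0.33049406]
```

Call:
carry_out:
  rows:
    - [378, -526, 0, -1.96, 0]
    - [378, -526, 0, -1.96, 0]
    - [378, -526, 0, -1.96, 0]
    - [378, -526, 0, -1.96, 0]
    - [378, -526, 0, -1.96, 0]
    - [378, -526, 0, -1.96, 0]
    - [378, -526, 0, -1.96, 0]
    - [378, -526, 0, -1.96, 0]
    - [378, -526, 0, -1.96, 0]
    - [378, -526, 0, -1.96, 0]

```text
clock: 1.15
tool_pos: [0.4779, 0.1098, 0.25]
eef_rot: [-0.565, -0.426, 0.565, -0.425]
wrist_force: [0.1, 0.8, 0.0]
gripper_width: 0.0853
```

```bash
python3 -c "
from h import *
st()"
```

```text
t 1.15 tcp [477.9 109.8 250. ] jawang -16.0 x [-0.  0. -1.] w 85.3 F [0.1 0.8 0. ] q [-0.02  0.28  1.46  0.    1.41  0.26]
```

Call:
carry_out:
  rows:
    - [85, -118, 0, -0.45, 0]
    - [85, -118, 0, -0.45, 0]
    - [85, -118, 0, -0.45, 0]
    - [85, -118, 0, -0.45, 0]
    - [85, -118, 0, -0.45, 0]

```text
clock: 1.65
tool_pos: [0.5622, -0.0068, 0.2493]
eef_rot: [-0.644, -0.291, 0.645, -0.29]
wrist_force: [0.1, 0.2, -0.2]
gripper_width: 0.0858
```

Run:
```python
from h import *
st(); P=camera_params("wrist"); im,d=read_camera("wrist"); cv2.imwrite("pics/w1.png",im)
import pickle; pickle.dump(P,open("pics/w1.pkl","wb")); np.save("pics/w1.npy",d)
```

```text
t 1.65 tcp [562.2  -6.8 249.3] jawang -41.5 x [-0.001  0.001 -1.   ] w 85.8 F [ 0.1  0.2 -0.2] q [-0.22  0.4   1.26  0.    1.48  0.5 ]
```

View pics/w1.png

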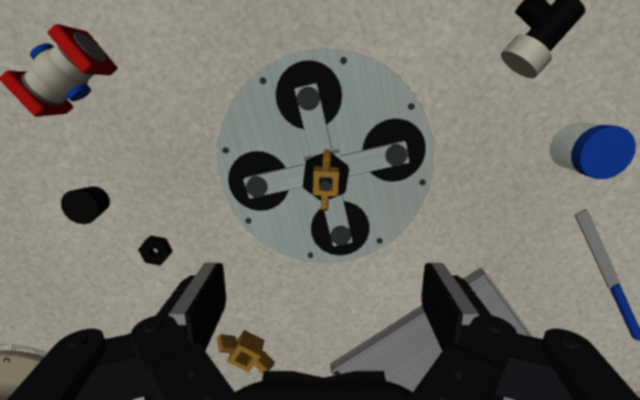

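The wrist view shows the nut's bore and stud near (326,183), with its wings running almost vertically from (327,152) to (324,208). The pads sit at (309,95), (394,150), (258,181) and (340,230).

Run:
```python
from h import *
import pickle
P=pickle.load(open("pics/w1.pkl","rb")); im=cv2.imread("pics/w1.png"); crop(im,215,45,440,270,2.6,"w1c.png")
crop(im,290,140,365,220,8,"w1d.png")
print(plane("wrist",326,184,.09,P), proj("wrist",[.563,-.0087,.09],P),proj("wrist",[.563,-.0087,.09],camera_params("top")))
h=cv2.cvtColor(im,cv2.COLOR_BGR2HSV); m=((h[...,0]<25)&(h[...,1]>120)&(h[...,2]>60)).astype(np.uint8);m[:130]=0;m[225:]=0
ys,xs=np.where(m>0); w=np.array([plane("wrist",x,y,.09,P)[:2]*1000 for x,y in zip(xs,ys)],np.float32)
print(cv2.minAreaRect(w),w.mean(0)); u,s,v=np.linalg.svd(w-w.mean(0)); print(np.degrees(np.arctan2(v[0,1],v[0,0])))
d=np.load("pics/w1.npy"); print("depth@stud,nut",d[184,326],d[175,318],d[193,318], d[155,327],d[206,325])
# depth->z
for (u,v_) in ((326,184),(316,184),(336,184),(327,156),(325,204),(340,170),(370,160),(300,60),(309,95),(250,280)):
    o,dd=ray("wrist",u,v_,P); print((u,v_),(o+dd*d[v_,u]).round(4))
```

```text
[ 0.56510327 -0.00748734  0.09      ] [325.09724268 186.57347568] [328.51351483 181.58242194]
((566.6513671875, -5.107170104980469), (53.21260070800781, 22.244873046875), 45.47455978393555) [566.96344   -4.589226]
-133.40372
depth@stud,nut 0.2935164 0.29946533 0.30488622 0.29502597 0.3044443
(326, 184) [ 0.5651 -0.0075  0.0901]
(316, 184) [ 0.5572 -0.0032  0.0828]
(336, 184) [ 0.5705 -0.0148  0.0828]
(327, 156) [0.5808 0.009  0.0817]
(325, 204) [ 0.5513 -0.0219  0.0848]
(340, 170) [ 0.579  -0.0117  0.0625]
(370, 160) [ 0.605  -0.0298  0.0336]
(300, 60) [0.6156 0.0883 0.0105]
(309, 95) [0.601  0.0574 0.0347]
(250, 280) [ 0.3958 -0.0569 -0.0007]
```

View pics/w1d.png

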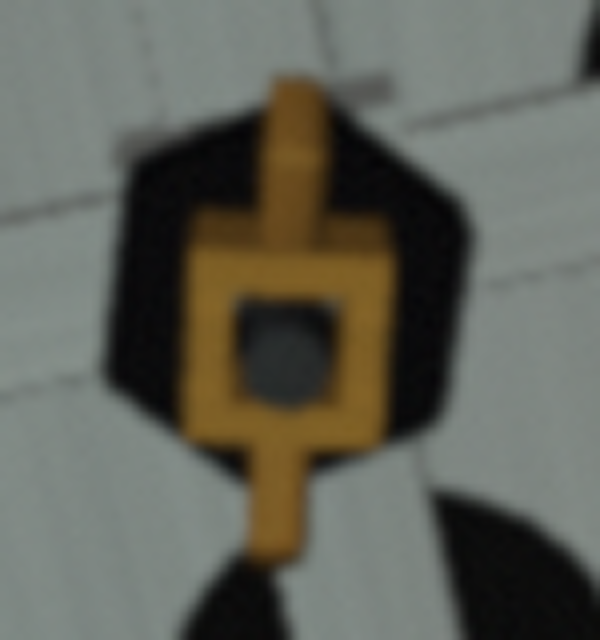

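View pics/w1c.png

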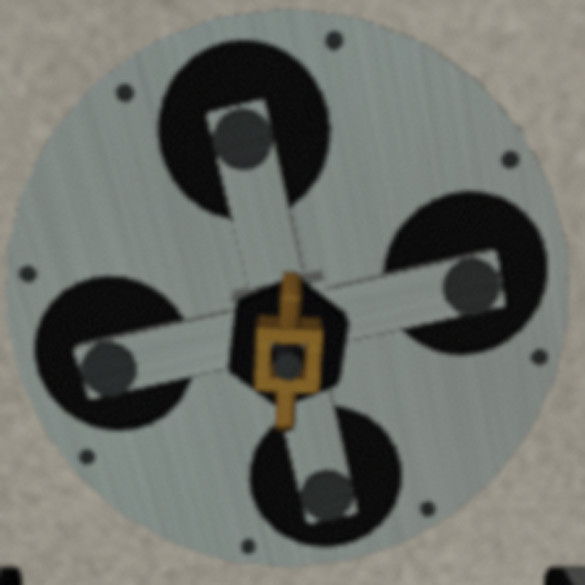

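Call:
carry_out:
  rows:
    - [2, -1, -60, -0.035, 0]
    - [2, -1, -110, -0.035, 0]
    - [2, -1, -150, -0.035, 0]
    - [2, -1, -164, -0.035, 0]
    - [2, -1, -164, -0.035, 0.3]
    - [2, -1, -164, -0.035, 0.6]
    - [2, -1, -164, -0.035, 1]
    - [2, -1, -164, -0.035, 1]
    - [2, -1, -164, -0.035, 1]
    - [2, -1, -164, -0.035, 1]

```text
clock: 2.7
tool_pos: [0.5647, -0.0072, 0.0875]
eef_rot: [0.65, 0.279, -0.649, 0.28]
wrist_force: [-1.7, 0.9, 6.0]
gripper_width: 0.0207
```

```bash
python3 -c "
from h import *
st(); im,d=read_camera('wrist');cv2.imwrite('pics/w2.png',im)"
```

```text
t 2.7 tcp [564.7  -7.2  87.5] jawang -43.4 x [ 0.002 -0.    -1.   ] w 20.7 F [-1.7  0.9  6. ] q [-0.22  0.57  1.49  0.    1.08  0.54]
```

View pics/w2.png

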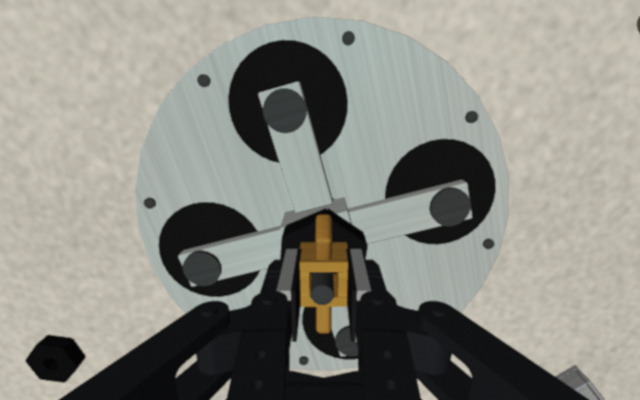

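Call:
carry_out:
  rows:
    - [0, 0, 25, 0, 1]
    - [0, 0, 65, 0, 1]
    - [0, 0, 80, 0, 1]
    - [-2, -45, 80, -0.1, 1]
    - [-3, -95, 80, -0.25, 1]
    - [-5, -145, 80, -0.4, 1]
    - [-6, -195, 80, -0.55, 1]
    - [-8, -235, 80, -0.7, 1]
    - [-8, -268, 80, -0.81, 1]
    - [-8, -268, 80, -0.81, 1]

```text
clock: 3.75
tool_pos: [0.5556, -0.2793, 0.1662]
eef_rot: [0.707, -0.002, -0.707, -0.001]
wrist_force: [0.1, 0.8, -1.1]
gripper_width: 0.0201
```

```bash
python3 -c "
from h import *
import pickle
st(); P=camera_params('wrist');im,d=read_camera('wrist');cv2.imwrite('pics/w3.png',im);pickle.dump(P,open('pics/w3.pkl','wb'));np.save('pics/w3.npy',d)
im,d=read_camera('top');cv2.imwrite('pics/t3.png',im)"
```

```text
t 3.75 tcp [ 555.6 -279.3  166.2] jawang -90.2 x [ 0.001 -0.001 -1.   ] w 20.1 F [ 0.1  0.8 -1.1] q [-0.66  0.57  1.22 -0.    1.35  0.92]
```

View pics/w3.png

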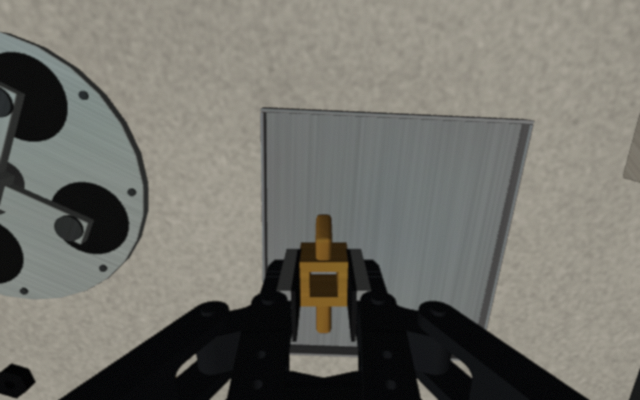

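View pics/t3.png

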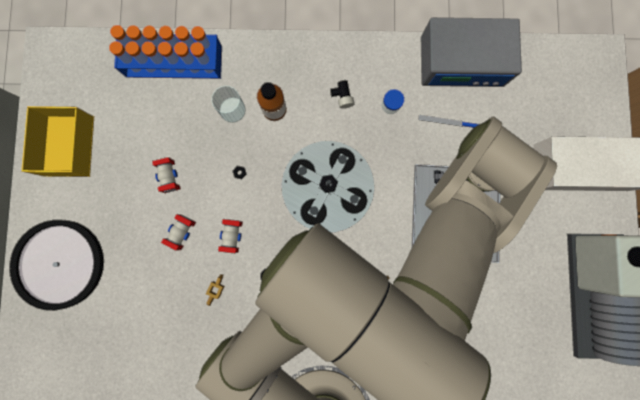

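Run:
```python
from h import *
import pickle
P=pickle.load(open("pics/w3.pkl","rb"))
c=[plane("wrist",u,v,.016,P)[:2] for u,v in ((263,108),(532,121),(266,352))]
print(np.round(c,4)); a,b,n=map(np.array,c)
print("centre",(b+n)/2, "yaw",np.degrees(np.arctan2(*(n-a)[::-1])),np.degrees(np.arctan2(*(a-b)[::-1]))-90,np.linalg.norm(a-b),np.linalg.norm(n-a))
d=np.load("pics/w3.npy")
for u,v in ((350,170),(450,200),(290,200),(390,112),(200,250)):
    o,r=ray("wrist",u,v,P);print((u,v),(o+r*d[v,u]).round(4))
```

```text
[[ 0.6216 -0.233 ]
 [ 0.6108 -0.4443]
 [ 0.3884 -0.2224]]
centre [ 0.49961593 -0.33334628] yaw 177.39338994307883 -2.90682281252208 0.21152397176301108 0.2334171880951455
(350, 170) [ 0.5686 -0.3029  0.0014]
(450, 200) [ 0.5418 -0.3915  0.0042]
(290, 200) [ 0.5417 -0.25    0.002 ]
(390, 112) [ 6.172e-01 -3.351e-01 -1.000e-04]
(200, 250) [ 4.919e-01 -1.635e-01 -1.000e-04]
```

Call:
carry_out:
  rows:
    - [2, -2, -50, -0.04, 1]
    - [2, -2, -100, -0.04, 1]
    - [2, -2, -125, -0.04, 1]
    - [2, -2, -137, -0.04, 1]
    - [2, -2, -137, -0.04, 1]
    - [2, -2, -137, -0.04, 0.6]
    - [2, -2, -137, -0.04, 0.5]
    - [2, -2, -137, -0.04, 0.5]
    - [2, -2, -110, -0.04, 0.5]
    - [2, -2, -70, -0.04, 0.5]

```text
clock: 4.85
tool_pos: [0.5573, -0.2766, 0.0952]
eef_rot: [-0.706, 0.012, 0.708, 0.014]
wrist_force: [-0.0, 1.2, -0.1]
gripper_width: 0.0432
```

```bash
python3 -c "
from h import *
import pickle
st(); P=camera_params('wrist');im,d=read_camera('wrist');cv2.imwrite('pics/w4.png',im);pickle.dump(P,open('pics/w4.pkl','wb'));np.save('pics/w4.npy',d)"
```

```text
t 4.85 tcp [ 557.3 -276.6   95.2] jawang -92.1 x [-0.004  0.003 -1.   ] w 43.2 F [-0.   1.2 -0.1] q [-0.65  0.65  1.3   0.    1.2   0.96]
```

View pics/w4.png

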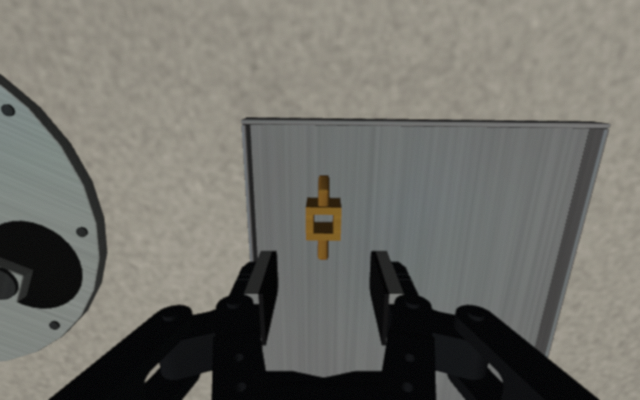

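Run:
```python
from h import *
import pickle
P=pickle.load(open("pics/w1.pkl","rb"))
V=[(130,165),(470,220),(440,425),(245,487),(105,375),(330,97)]
w=[plane("wrist",290+x/8-.44,140+y/8-.44,.062,P)[:2] for x,y in V]; w=np.array(w)
print(w.round(4)); 
for i,j in ((0,4),(1,2),(4,3),(5,1)):
    e=w[j]-w[i]; print(i,j,np.degrees(np.arctan2(e[1],e[0])).round(1),np.linalg.norm(e).round(4))
n=(w[4]-w[0]);n/=np.linalg.norm(n); print("width",abs(np.cross(n,w[1]-w[0])),abs(np.cross(n,w[2]-w[0])))
print("mid",(w[0]+w[2])/2,(w[1]+w[4])/2,(w[5]+w[3])/2)
```

```text
[[ 5.612e-01  1.620e-02]
 [ 5.865e-01 -1.480e-02]
 [ 5.678e-01 -3.150e-02]
 [ 5.452e-01 -2.190e-02]
 [ 5.420e-01 -5.000e-04]
 [ 5.838e-01  6.800e-03]]
0 4 -139.0 0.0254
1 2 -138.3 0.0251
4 3 -81.6 0.0217
5 1 -82.7 0.0218
width 0.039992033310455054 0.040296349065684696
mid [ 0.56448803 -0.00764938] [ 0.56425599 -0.00764931] [ 0.56446185 -0.00754139]<stdin>:9: DeprecationWarning: Arrays of 2-dimensional vectors are deprecated. Use arrays of 3-dimensional vectors instead. (deprecated in NumPy 2.0)
```

Call:
carry_out:
  rows:
    - [0, 20, 40, 0.1, 0.3]
    - [0, 60, 80, 0.2, 0]
    - [2, 105, 100, 0.3, 0]
    - [3, 150, 105, 0.45, 0]
    - [4, 200, 105, 0.6, 0]
    - [7, 245, 105, 0.73, 0]
    - [7, 270, 105, 0.73, 0]
    - [7, 270, 105, 0.73, 0]

```text
clock: 5.7
tool_pos: [0.5649, -0.0041, 0.2015]
eef_rot: [0.665, 0.242, -0.664, 0.241]
wrist_force: [-0.4, -1.5, 0.3]
gripper_width: 0.0851
```

```bash
python3 -c "
from h import *
import pickle
st(); P=camera_params('wrist');im,d=read_camera('wrist');cv2.imwrite('pics/w5.png',im);pickle.dump(P,open('pics/w5.pkl','wb'));np.save('pics/w5.npy',d)
crop(im,270,150,370,250,6,'w5c.png')"
```

```text
t 5.7 tcp [564.9  -4.1 201.5] jawang -50.1 x [ 0.001  0.    -1.   ] w 85.1 F [-0.4 -1.5  0.3] q [-0.22  0.44  1.34  0.    1.36  0.66]
```

View pics/w5.png

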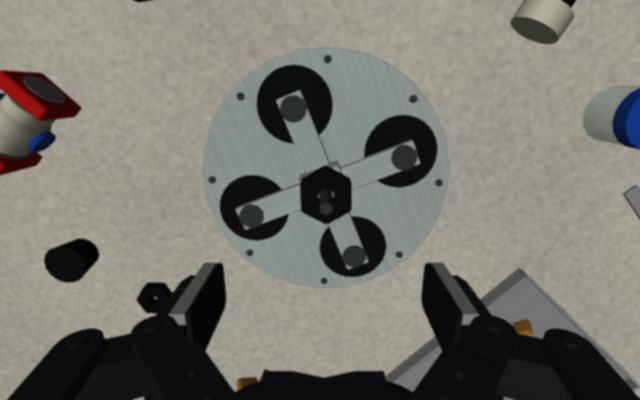

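View pics/w5c.png

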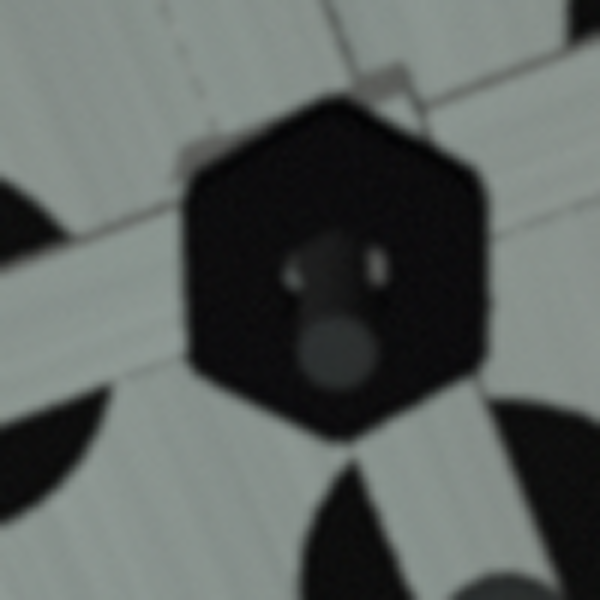

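Run:
```python
from h import *
import pickle
P=pickle.load(open("pics/w5.pkl","rb"))
print(plane("wrist",325.8,194.3,.062,P),plane("wrist",269.6+338/6,149.6+352/6,.09,P))
for (u,v) in ((185,270),(490,270)): print(plane("wrist",269.6+u/6,149.6+v/6,.062,P))
d=np.load("pics/w5.npy")
for u,v in ((315,185),(340,200)):
    o,r=ray("wrist",u,v,P);print((u,v),(o+r*d[v,u]).round(4))
```

```text
[ 0.56541753 -0.00707365  0.062     ] [ 0.56371787 -0.00841229  0.09      ]
[0.55203974 0.00849579 0.062     ]
[ 0.57845712 -0.02302959  0.062     ]
(315, 185) [0.566  0.0047 0.0629]
(340, 200) [ 0.569  -0.0191  0.0616]
```

```bash
python3 -c "
from h import *
st()"
```

```text
t 5.75 tcp [565.1  -6.  201.4] jawang -50.2 x [ 0.001 -0.    -1.   ] w 85.6 F [ 0.3 -0.3  0.1] q [-0.22  0.45  1.34 -0.    1.36  0.66]
```

Call:
carry_out:
  rows:
    - [0, -1, -50, 0, 0]
    - [0, -1, -100, 0, 0]
    - [0, -1, -130, 0, 0]
    - [0, -1, -143, 0, 0]
    - [0, -1, -143, 0, 0]
    - [0, -1, -143, 0, 0.4]
    - [0, -1, -143, 0, 1]
    - [0, -1, -143, 0, 1]
    - [0, -1, -143, 0, 1]
    - [0, -1, -143, 0, 1]

```text
clock: 6.75
tool_pos: [0.5656, -0.0077, 0.0597]
eef_rot: [0.666, 0.24, -0.664, 0.24]
wrist_force: [-2.3, 4.0, 8.4]
gripper_width: 0.0404
```

Call:
carry_out:
  rows:
    - [0, 0, 25, 0, 1]
    - [0, 0, 65, 0, 1]
    - [0, 0, 80, 0, 1]
    - [-20, -45, 80, -0.1, 1]
    - [-40, -90, 80, -0.25, 1]
    - [-60, -135, 80, -0.4, 1]
    - [-80, -180, 80, -0.55, 1]
    - [-100, -225, 80, -0.7, 1]
    - [-121, -268, 80, -0.74, 1]
    - [-121, -268, 80, -0.74, 1]

```text
clock: 7.75
tool_pos: [0.4423, -0.281, 0.1388]
eef_rot: [0.707, -0.02, -0.706, -0.018]
wrist_force: [0.2, 1.3, 0.3]
gripper_width: 0.0405
```

```bash
python3 -c "
from h import *
import pickle
st(); P=camera_params('wrist');im,d=read_camera('wrist');cv2.imwrite('pics/w6.png',im);st()"
```

```text
t 7.75 tcp [ 442.3 -281.   138.8] jawang -93.1 x [ 0.001 -0.003 -1.   ] w 40.5 F [0.2 1.3 0.3] q [-0.79  0.45  1.54 -0.    1.15  0.83]
t 7.8 tcp [ 443.2 -278.5  138.7] jawang -92.9 x [ 0.001 -0.001 -1.   ] w 40.5 F [-0.7  0.1 -0.7] q [-0.79  0.45  1.55 -0.    1.15  0.83]
```

View pics/w6.png

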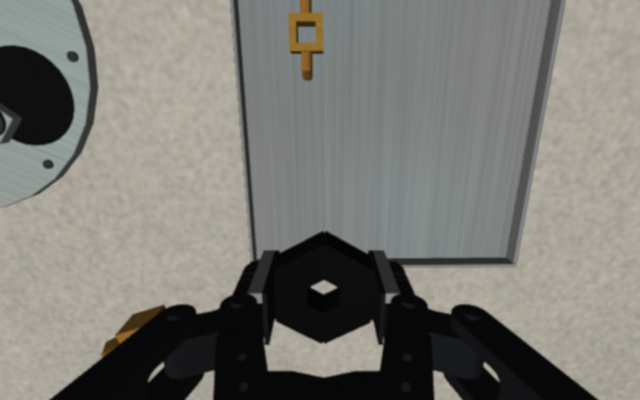

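Call:
carry_out:
  rows:
    - [0, 0, -50, 0, 1]
    - [0, 0, -95, 0, 1]
    - [0, 0, -113, 0, 1]
    - [0, 0, -114, 0, 1]
    - [0, 0, -114, 0, 0.5]
    - [0, 0, -114, 0, 0.35]
    - [0, 0, -114, 0, 0.35]
    - [0, 0, -80, 0, 0.35]
    - [0, 0, -30, 0, 0.35]
    - [0, 30, 10, 0, 0.2]

```text
clock: 8.8
tool_pos: [0.4447, -0.2484, 0.1512]
eef_rot: [0.708, -0.019, -0.706, -0.016]
wrist_force: [1.1, -0.6, 0.4]
gripper_width: 0.068
```

```bash
python3 -c "
from h import *
import pickle
P=camera_params('wrist');im,d=read_camera('wrist');cv2.imwrite('pics/w7.png',im);st()"
```

```text
t 8.85 tcp [ 445.7 -244.1  156.7] jawang -92.7 x [ 0.009 -0.006 -1.   ] w 68.2 F [2.4 3.9 6. ] q [-0.74  0.4   1.57  0.    1.17  0.88]
```

View pics/w7.png

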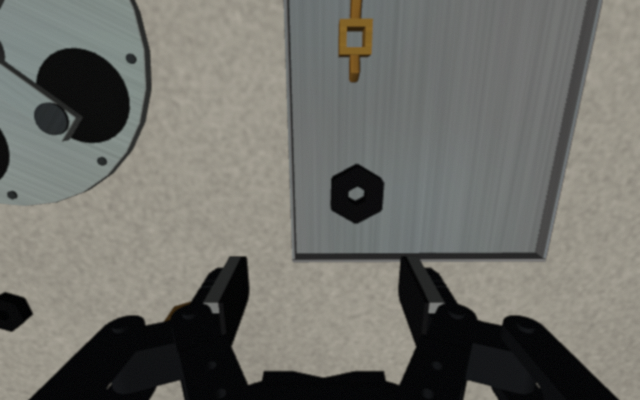

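Call:
carry_out:
  rows:
    - [20, 40, 30, 0.15, 0]
    - [40, 80, 45, 0.3, 0]
    - [60, 120, 45, 0.45, 0]
    - [80, 160, 45, 0.6, 0]
    - [100, 195, 45, 0.75, 0]
    - [118, 234, 45, 0.9, 0]
    - [118, 234, 45, 1.05, 0]
    - [118, 234, 45, 1.115, 0]
    - [118, 234, 45, 1.115, 0]

```text
clock: 9.75
tool_pos: [0.5621, -0.0117, 0.1937]
eef_rot: [0.609, 0.36, -0.608, 0.36]
wrist_force: [0.5, 0.2, 0.3]
gripper_width: 0.0857
```

```bash
python3 -c "
from h import *
import pickle
st(); P=camera_params('wrist');im,d=read_camera('wrist');cv2.imwrite('pics/w8.png',im);pickle.dump(P,open('pics/w8.pkl','wb'));np.save('pics/w8.npy',d)
st()"
```

```text
t 9.75 tcp [562.1 -11.7 193.7] jawang -28.7 x [ 0.001 -0.    -1.   ] w 85.7 F [0.5 0.2 0.3] q [-0.23  0.45  1.36  0.    1.33  0.27]
t 9.8 tcp [562.1 -12.  193.7] jawang -28.9 x [ 0.001 -0.    -1.   ] w 85.5 F [1.1 0.4 0.1] q [-0.23  0.45  1.36 -0.    1.33  0.27]
```

View pics/w8.png

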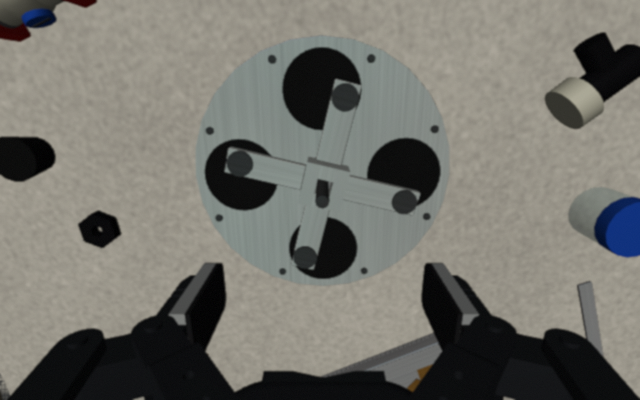

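The pads are at (322,88), (405,173), (243,173) and (323,247). The hold-down has turned about 13° clockwise on the stud, with its feet now at (345,97), (404,202), (305,257) and (240,163).

Run:
```python
from h import *
import pickle
P=pickle.load(open("pics/w8.pkl","rb")); d=np.load("pics/w8.npy")
f=[(345,97),(404,202),(305,257),(240,163)]
w=[]
for u,v in f:
    o,r=ray("wrist",u,v,P); X=o+r*d[v,u]; print(X.round(4)); w.append(plane("wrist",u,v,X[2],P)[:2])
w=np.array(w)
for i,j in((0,2),(3,1)):
    e=w[j]-w[i];print(np.degrees(np.arctan2(e[1],e[0])),np.linalg.norm(e),(w[i]+w[j])/2)
for u,v in((312,186),(318,177),(332,186),(335,178)):
    o,r=ray("wrist",u,v,P); print((o+r*d[v,u]).round(4))
p=[plane("wrist",u,v,.011,P)[:2] for u,v in((321.5,88),(404.5,173.5),(242.5,174),(323,247.5))];print(np.round(p,4),np.mean(p,0))
im=cv2.imread("pics/w8.png");crop(im,190,30,460,290,2.2,"w8c.png");crop(im,280,140,370,230,6.5,"w8d.png")
print(plane("wrist",322,201,.09,P))
```

```text
[0.6131 0.0438 0.0352]
[ 0.6176 -0.059   0.0348]
[ 0.5153 -0.0636  0.0352]
[0.5109 0.0391 0.0353]
-132.31884850880687 0.14525563182548212 [ 0.56421052 -0.00991456]
-42.618402394403994 0.1449500313246154 [ 0.56424918 -0.00993694]
[ 0.5564 -0.0045  0.0487]
[ 5.644e-01 -2.000e-04  4.890e-02]
[ 0.5707 -0.0126  0.0479]
[ 0.576  -0.0078  0.0478]
[[ 0.6     0.0589]
 [ 0.631  -0.0437]
 [ 0.4996  0.0278]
 [ 0.5288 -0.0734]] [ 0.56483785 -0.00759929]
[ 0.56400141 -0.00799614  0.09      ]
```

View pics/w8d.png

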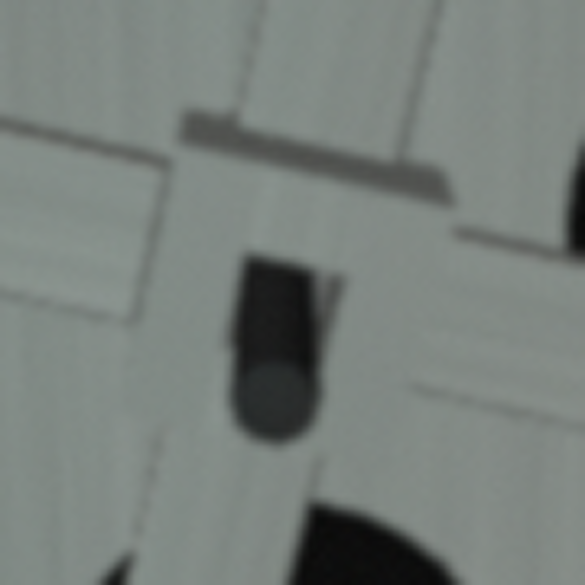

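Call:
carry_out:
  rows:
    - [2, 3, -40, -0.12, 0]
    - [2, 3, -85, -0.24, 0]
    - [2, 3, -125, -0.24, 0]
    - [2, 3, -139, -0.24, 0]
    - [2, 3, -139, -0.24, 0]
    - [2, 3, -139, -0.24, 0.4]
    - [2, 3, -139, -0.24, 1]
    - [2, 3, -139, -0.24, 1]
    - [2, 3, -139, -0.24, 1]
    - [2, 3, -139, -0.24, 1]

```text
clock: 10.8
tool_pos: [0.5643, -0.0091, 0.0554]
eef_rot: [0.648, 0.284, -0.647, 0.285]
wrist_force: [-2.6, 1.7, 7.2]
gripper_width: 0.0343
```

```bash
python3 -c "
from h import *
st(); im,d=read_camera('wrist');cv2.imwrite('pics/w9.png',im);st()"
```

```text
t 10.8 tcp [564.3  -9.1  55.4] jawang -42.6 x [ 0.001 -0.    -1.   ] w 34.3 F [-2.6  1.7  7.2] q [-0.23  0.62  1.52  0.    1.01  0.52]
t 10.85 tcp [564.3  -9.1  55.4] jawang -42.6 x [ 0.001 -0.    -1.   ] w 34.2 F [-2.5  2.2  7.3] q [-0.23  0.62  1.52  0.    1.01  0.52]
```

View pics/w9.png

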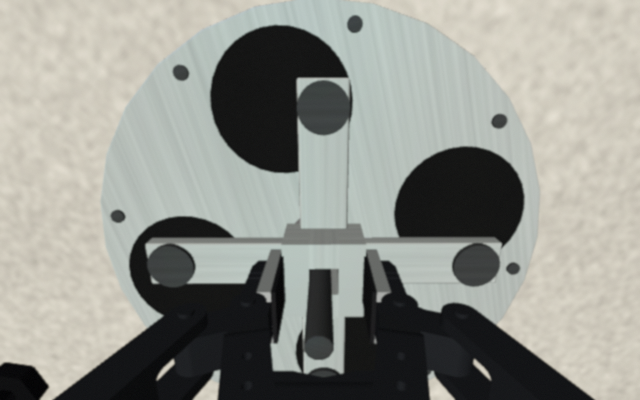

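Call:
carry_out:
  rows:
    - [0, 0, 20, 0, 1]
    - [0, 0, 45, 0, 1]
    - [0, 0, 75, 0, 1]
    - [0, 0, 105, 0, 1]
    - [0, 0, 115, 0, 1]
    - [0, 0, 115, 0, 1]

```text
clock: 11.45
tool_pos: [0.5644, -0.0093, 0.17]
eef_rot: [0.648, 0.284, -0.647, 0.285]
wrist_force: [0.0, -0.8, -3.3]
gripper_width: 0.0339
```

```bash
python3 -c "
from h import *
st(); im,d=read_camera('wrist');cv2.imwrite('pics/w10.png',im);st()
im,d=read_camera('scene');crop(im,200,120,440,300,3,'s10.png')"
```

```text
t 11.45 tcp [564.4  -9.3 170. ] jawang -42.6 x [ 0.002 -0.001 -1.   ] w 33.9 F [ 0.  -0.8 -3.3] q [-0.23  0.47  1.39  0.    1.28  0.52]
t 11.5 tcp [563.9  -9.2 168.5] jawang -42.6 x [-0.  0. -1.] w 34.2 F [-0.4 -0.5 -2.7] q [-0.23  0.48  1.39 -0.    1.28  0.52]
```

View pics/w10.png

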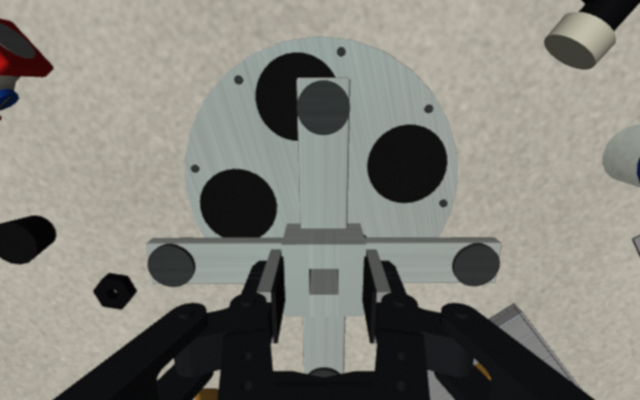

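View pics/s10.png

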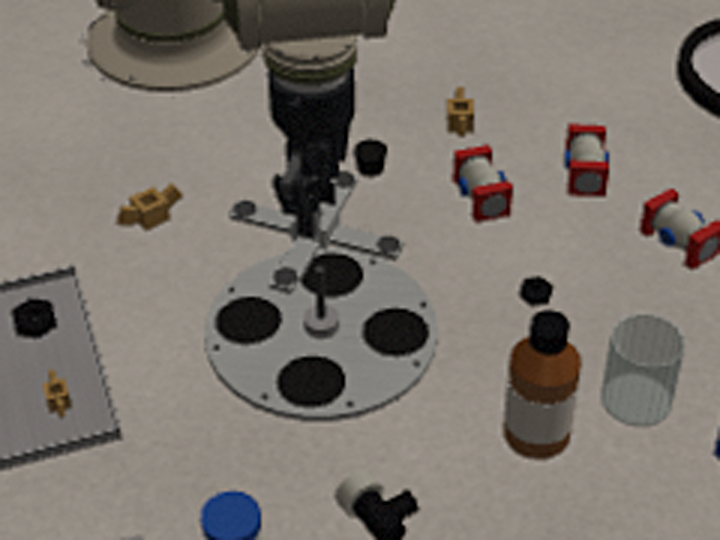

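Call:
carry_out:
  rows:
    - [-10, -45, 0, 0.1, 1]
    - [-20, -90, 0, 0.2, 1]
    - [-30, -135, 0, 0.3, 1]
    - [-40, -180, 0, 0.4, 1]
    - [-50, -225, 0, 0.5, 1]
    - [-58, -270, 0, 0.6, 1]
    - [-64, -315, 0, 0.7, 1]
    - [-66, -336, 0, 0.7, 1]
    - [-66, -336, 0, 0.7, 1]
    - [-66, -336, 0, 0.7, 1]

```text
clock: 12.55
tool_pos: [0.4977, -0.3447, 0.1672]
eef_rot: [0.511, 0.49, -0.511, 0.488]
wrist_force: [0.5, -0.3, -1.7]
gripper_width: 0.0341
```

```bash
python3 -c "
from h import *
st(); im,d=read_camera('wrist');cv2.imwrite('pics/w11.png',im);st()"
```

```text
t 12.55 tcp [ 497.7 -344.7  167.2] jawang -2.5 x [-0.002  0.003 -1.   ] w 34.1 F [ 0.5 -0.3 -1.7] q [-0.8   0.54  1.27  0.    1.33 -0.76]
t 12.6 tcp [ 498.  -344.1  167.7] jawang -2.5 x [-0.002  0.002 -1.   ] w 34.4 F [-0.  -0.7 -1.8] q [-0.8   0.54  1.27  0.    1.33 -0.76]
```

View pics/w11.png

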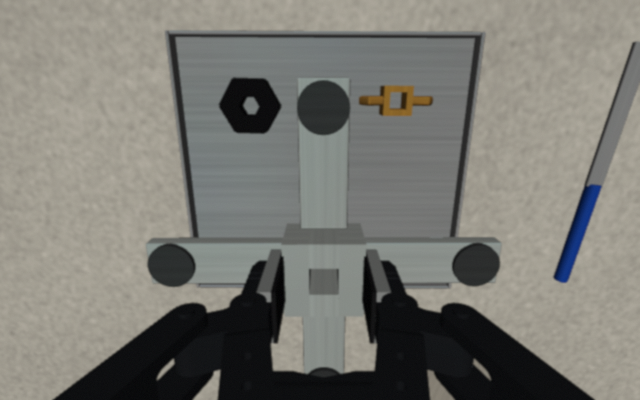

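Call:
carry_out:
  rows:
    - [0, 0, -45, 0, 1]
    - [0, 0, -90, 0, 1]
    - [0, 0, -118, 0, 1]
    - [0, 0, -128, 0, 1]
    - [0, 0, -132, 0, 1]
    - [0, 0, -132, 0, 1]
    - [0, 0, -132, 0, 1]

```text
clock: 13.3
tool_pos: [0.4989, -0.3456, 0.0386]
eef_rot: [0.511, 0.488, -0.511, 0.49]
wrist_force: [0.3, -0.5, -1.1]
gripper_width: 0.0343
```

```bash
python3 -c "
from h import *
st(); im,d=read_camera('wrist');cv2.imwrite('pics/w12.png',im);st()"
```

```text
t 13.3 tcp [ 498.9 -345.6   38.6] jawang -2.4 x [ 0.002 -0.002 -1.   ] w 34.3 F [ 0.3 -0.5 -1.1] q [-0.8   0.69  1.4   0.    1.04 -0.76]
t 13.35 tcp [ 498.8 -345.6   38.6] jawang -2.5 x [ 0.002 -0.002 -1.   ] w 34.5 F [-0.8 -0.1 -1.2] q [-0.8   0.69  1.4  -0.    1.04 -0.76]
```

View pics/w12.png

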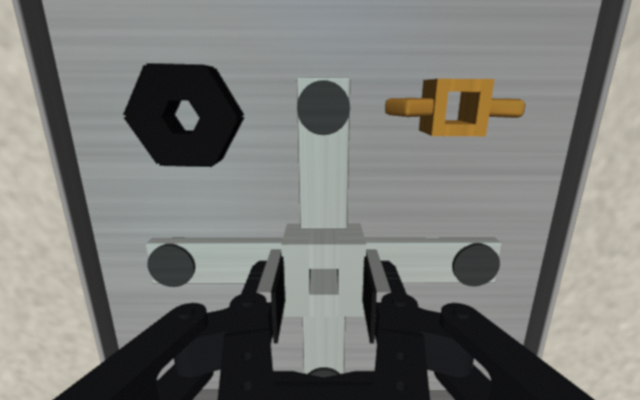

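Call:
carry_out:
  rows:
    - [0, 0, -2, 0, 1]
    - [0, 0, -3, 0, 1]
    - [0, 0, -4, 0, 1]
    - [0, 0, -4, 0, 1]
    - [0, 0, -4, 0, 0.5]
    - [0, 0, -4, 0, 0.35]
    - [0, 0, -4, 0, 0.3]
    - [0, 0, 20, 0, 0.3]
    - [0, 0, 65, 0, 0.3]
    - [0, 0, 110, 0, 0]

```text
clock: 14.35
tool_pos: [0.4979, -0.345, 0.1479]
eef_rot: [-0.511, -0.49, 0.511, -0.488]
wrist_force: [0.7, -0.3, 0.8]
gripper_width: 0.0727
```

```bash
python3 -c "
from h import *
st(); im,d=read_camera('wrist');cv2.imwrite('pics/w13.png',im);st()"
```

```text
t 14.35 tcp [ 497.9 -345.   147.9] jawang -2.5 x [-0.001  0.001 -1.   ] w 72.7 F [ 0.7 -0.3  0.8] q [-0.8   0.56  1.29 -0.    1.29 -0.76]
t 14.4 tcp [ 500.1 -347.   156.3] jawang -2.5 x [ 0.008 -0.008 -1.   ] w 79.5 F [ 1.5 -1.2  7.3] q [-0.8   0.55  1.28  0.    1.29 -0.76]
```

View pics/w13.png

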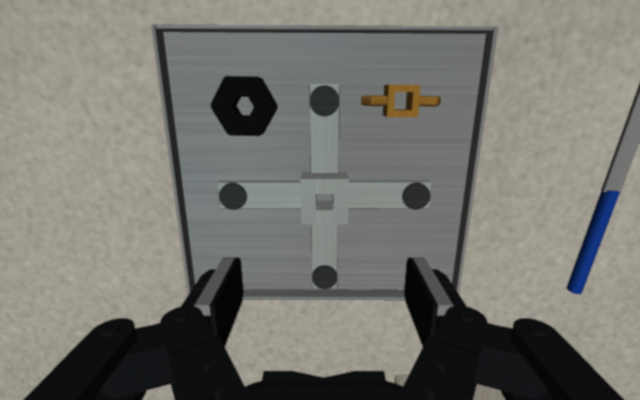

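Call:
carry_out:
  rows:
    - [-5, 50, 40, 0.15, 0]
    - [-10, 100, 65, 0.3, 0]
    - [-15, 150, 65, 0.45, 0]
    - [-20, 200, 65, 0.6, 0]
    - [-25, 250, 65, 0.75, 0]
    - [-30, 300, 65, 0.9, 0]
    - [-38, 350, 65, 1.05, 0]
    - [-46, 400, 65, 1.2, 0]
    - [-54, 450, 65, 1.35, 0]
    - [-60, 500, 65, 1.5, 0]

```text
clock: 15.4
tool_pos: [0.4402, 0.1354, 0.2121]
eef_rot: [0.038, 0.706, -0.038, 0.706]
wrist_force: [0.9, 0.1, -0.3]
gripper_width: 0.0858
```

Call:
carry_out:
  rows:
    - [-5, 40, 0, 0.01, 0]
    - [-6, 75, 0, 0.02, 0]
    - [-6, 75, 0, 0.02, 0]
    - [-6, 75, 0, 0.02, 0]

```text
clock: 15.8
tool_pos: [0.4348, 0.209, 0.2118]
eef_rot: [0.032, 0.706, -0.033, 0.706]
wrist_force: [-0.1, -0.5, -0.2]
gripper_width: 0.0853
```

```bash
python3 -c "
from h import *
import pickle
st(); P=camera_params('wrist');im,d=read_camera('wrist');cv2.imwrite('pics/w14.png',im);pickle.dump(P,open('pics/w14.pkl','wb'));np.save('pics/w14.npy',d)
st()"
```

```text
t 15.8 tcp [434.8 209.  211.8] jawang 84.7 x [-0. -0. -1.] w 85.3 F [-0.1 -0.5 -0.2] q [ 0.2   0.3   1.54 -0.    1.3  -1.28]
t 15.85 tcp [434.9 208.3 211.8] jawang 84.6 x [-0. -0. -1.] w 85.4 F [-0.5 -0.4  1.1] q [ 0.2   0.3   1.54 -0.    1.3  -1.28]
```

View pics/w14.png

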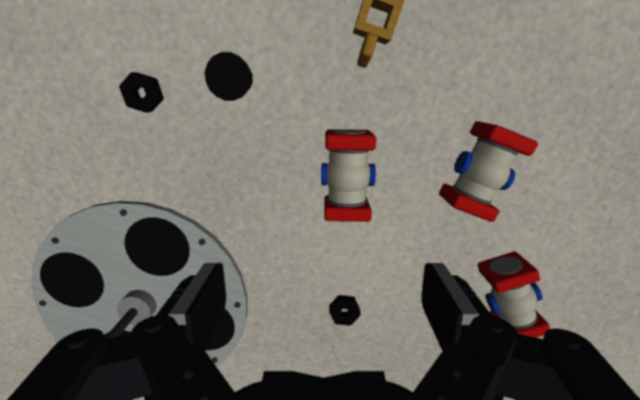

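```bash
cat >> h.py <<'E'
import pickle
def cloud(n,d,P):
    T=P["camera_from_world"];R=T[:3,:3];t=T[:3,3]
    v,u=np.mgrid[:d.shape[0],:d.shape[1]]
    c=np.stack([(u-P["cx"])/P["fx"]*d,-(v-P["cy"])/P["fy"]*d,-d],-1)
    return (c-t)@R
def grab(name,cam="wrist"):
    P=camera_params(cam);im,d=read_camera(cam);cv2.imwrite(f"pics/{name}.png",im);return im,d,P
def vials(im,d,P,cam="wrist"):
    h=cv2.cvtColor(im,cv2.COLOR_BGR2HSV);W=cloud(cam,d,P)
    red=(((h[...,0]<8)|(h[...,0]>172))&(h[...,1]>150)&(h[...,2]>50)).astype(np.uint8)
    blue=((abs(h[...,0].astype(int)-112)<12)&(h[...,1]>130)).astype(np.uint8)
    for nm,m in(("red",red),("blue",blue)):
        N,l,s,c=cv2.connectedComponentsWithStats(m)
        for i in range(1,N):
            if s[i,4]<25: continue
            k=(l==i)&(d>0); X=W[k]; top=X[:,2]>np.percentile(X[:,2],95)-.004
            if X[:,2].max()>.3: continue
            e=X[top] ; r=cv2.minAreaRect((e[:,:2]*1000).astype(np.float32))
            print(nm,c[i].round(0),"n",s[i,4],"zmax",(X[:,2].max()*1000).round(1),"rect",np.round(r[0],1),np.round(r[1],1),round(r[2],1))
E
python3 - <<'E'
from h import *
P=pickle.load(open("pics/w14.pkl","rb"));vials(cv2.imread("pics/w14.png"),np.load("pics/w14.npy"),P)
E
```

```text
red [511. 139.] n 788 zmax 46.5 rect [413.  373.1] [43.5 12.9] 64.4
red [350. 141.] n 823 zmax 46.6 rect [401.8 235.2] [42.  13.6] 84.5
red [472. 205.] n 714 zmax 46.5 rect [471.4 344.3] [42.7 12.9] 63.5
red [347. 213.] n 683 zmax 46.6 rect [466.6 228.1] [41.4 12.9] 85.5
red [512. 276.] n 943 zmax 46.3 rect [551.7 387.5] [14.7 42.3] 15.6
red [535. 329.] n 349 zmax 254.7 rect [432.3 272.9] [3.6 7.3] 53.8
blue [464. 162.] n 245 zmax 35.1 rect [432.9 339.2] [ 5.8 16.8] 61.4
blue [324. 174.] n 101 zmax 34.3 rect [432.2 209.7] [ 3.7 16.4] 84.7
blue [372. 175.] n 87 zmax 34.3 rect [436.8 253.4] [ 4.  15.1] 86.2
blue [510. 180.] n 85 zmax 34.4 rect [451.9 379.2] [ 5.  15.9] 58.3
blue [537. 292.] n 70 zmax 34.8 rect [576.6 417.4] [13.   4.7] 11.5
blue [493. 303.] n 142 zmax 34.4 rect [587.5 374.7] [15.4  5.4] 16.0
```

Call:
carry_out:
  rows:
    - [-1, 23, -40, -0.01, 0]
    - [-1, 23, -90, -0.01, 0]
    - [-1, 23, -140, -0.01, 0]
    - [-1, 23, -170, -0.01, 0]
    - [-1, 23, -181, -0.01, 0]
    - [-1, 23, -181, -0.01, 0.2]
    - [-1, 23, -181, -0.01, 0.5]
    - [-1, 23, -181, -0.01, 1]
    - [-1, 23, -181, -0.01, 1]
    - [-1, 23, -181, -0.01, 1]

```text
clock: 16.85
tool_pos: [0.435, 0.2316, 0.0331]
eef_rot: [0.037, 0.705, -0.036, 0.708]
wrist_force: [-0.3, -1.2, 6.4]
gripper_width: 0.0482
```

```bash
python3 -c "
from h import *
st(); grab('w15'); st()"
```

```text
t 16.85 tcp [435.  231.6  33.1] jawang 84.1 x [ 0.004  0.001 -1.   ] w 48.2 F [-0.3 -1.2  6.4] q [ 0.25  0.56  1.74 -0.    0.83 -1.22]
t 16.9 tcp [435.  231.6  33.1] jawang 84.1 x [ 0.004  0.001 -1.   ] w 48.4 F [-1.  -0.7  6.1] q [ 0.25  0.56  1.74 -0.    0.83 -1.22]
```

View pics/w15.png

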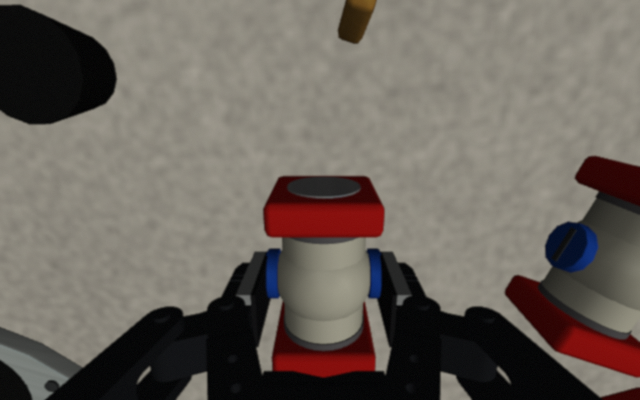

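Call:
carry_out:
  rows:
    - [0, 0, 20, 0, 1]
    - [0, 0, 50, 0, 1]
    - [0, 0, 90, 0, 1]
    - [0, 0, 130, 0, 1]
    - [0, 0, 170, 0, 1]
    - [0, 0, 170, 0, 1]
    - [0, 0, 170, 0, 1]
    - [0, 0, 170, 0, 1]
    - [0, 0, 170, 0, 1]
    - [0, 0, 170, 0, 1]

```text
clock: 17.9
tool_pos: [0.4336, 0.2315, 0.2001]
eef_rot: [0.036, 0.707, -0.037, 0.705]
wrist_force: [0.6, -0.0, -3.0]
gripper_width: 0.0475
```

```bash
python3 -c "
from h import *
st(); grab('w16'); im,d,P=grab('s16','scene'); crop(im,240,90,440,240,4,'s16c.png')"
```

```text
t 17.9 tcp [433.6 231.5 200.1] jawang 84.1 x [-0.002 -0.001 -1.   ] w 47.5 F [ 0.6 -0.  -3. ] q [ 0.25  0.33  1.54 -0.    1.28 -1.22]
```

View pics/w16.png

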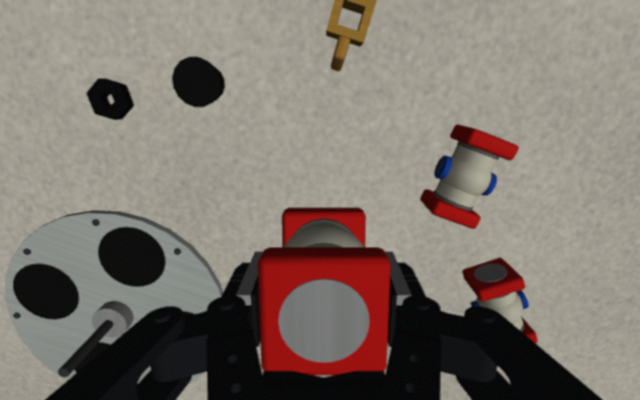

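View pics/s16c.png

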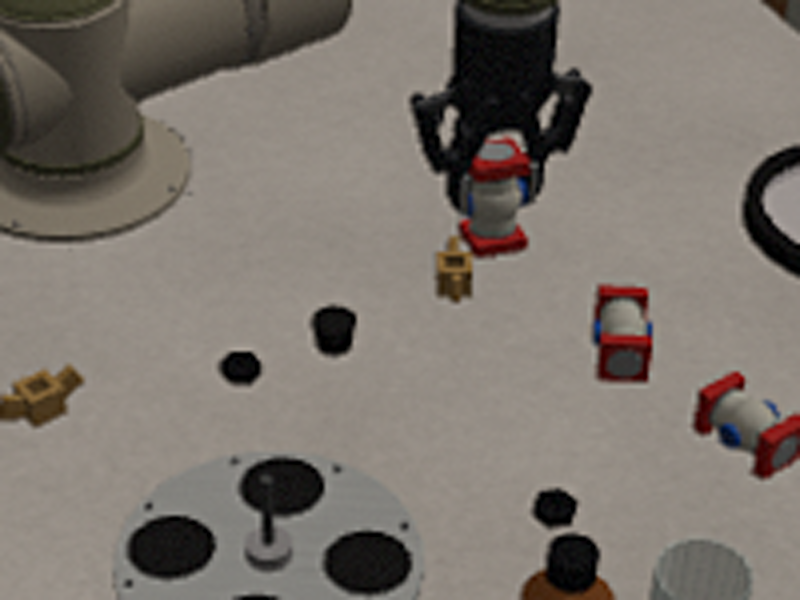

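Call:
carry_out:
  rows:
    - [8, -25, 10, -0.05, 1]
    - [18, -55, 20, -0.1, 1]
    - [28, -85, 20, -0.2, 1]
    - [38, -115, 20, -0.3, 1]
    - [48, -145, 20, -0.4, 1]
    - [57, -175, 20, -0.4, 1]
    - [64, -195, 20, -0.4, 1]
    - [65, -203, 20, -0.4, 1]
    - [65, -203, 0, -0.4, 1]
    - [65, -203, -20, -0.4, 1]

```text
clock: 19.0
tool_pos: [0.4989, 0.0288, 0.1806]
eef_rot: [0.176, 0.685, -0.176, 0.685]
wrist_force: [0.5, -0.5, -3.6]
gripper_width: 0.0481
```

Call:
carry_out:
  rows:
    - [0, 0, -20, 0, 1]
    - [0, 0, -40, 0, 1]
    - [0, 0, -60, 0, 1]
    - [0, 0, -80, 0, 1]
    - [0, 0, -95, 0, 1]
    - [0, 0, -100, 0, 1]
    - [0, 0, -100, 0, 1]
    - [0, 0, -100, 0, 1]
    - [0, 0, -100, 0, 1]

```text
clock: 19.9
tool_pos: [0.4993, 0.0286, 0.0818]
eef_rot: [0.176, 0.684, -0.176, 0.685]
wrist_force: [-0.3, 1.2, -3.2]
gripper_width: 0.0478
```

```bash
python3 -c "
from h import *
st(); grab('w17'); im,d,P=grab('s17','scene'); crop(im,240,110,400,260,4,'s17c.png');st()"
```

```text
t 19.9 tcp [499.3  28.6  81.8] jawang 61.1 x [ 0.002 -0.    -1.   ] w 47.8 F [-0.3  1.2 -3.2] q [-0.18  0.49  1.68  0.    0.97 -1.25]
t 20.0 tcp [499.2  28.6  81.6] jawang 61.1 x [ 0.001 -0.    -1.   ] w 47.6 F [-0.2  0.  -3. ] q [-0.18  0.49  1.68 -0.    0.97 -1.25]
```

View pics/w17.png

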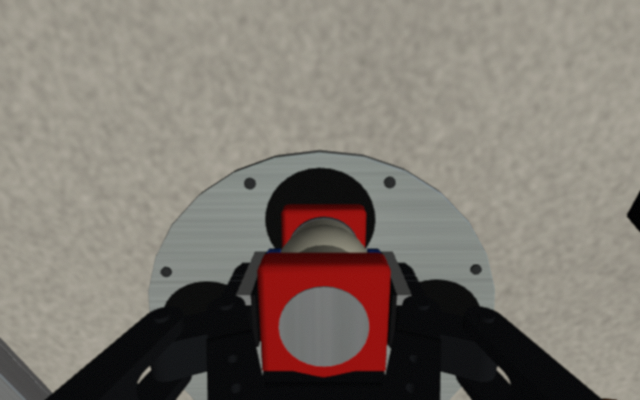

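View pics/s17c.png

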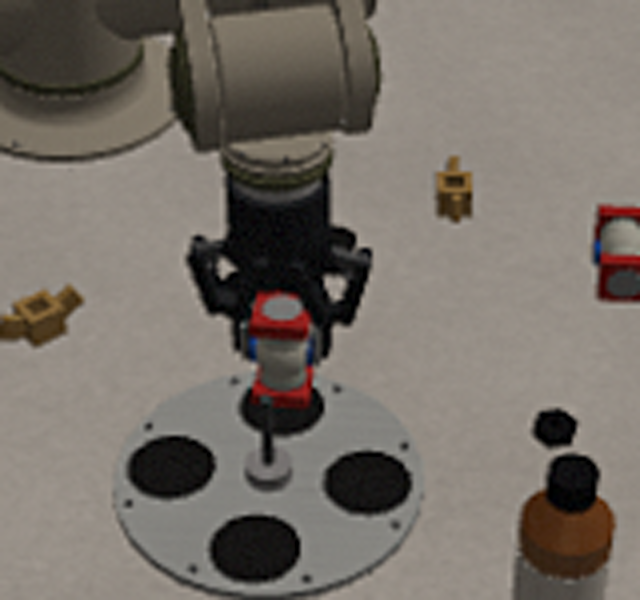

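Call:
carry_out:
  rows:
    - [0, 0, -8, 0, 1]
    - [0, 0, -14, 0, 1]
    - [0, 0, -18, 0, 1]
    - [0, 0, -21, 0, 1]
    - [0, 0, -22, 0, 1]
    - [0, 0, -22, 0, 1]
    - [0, 0, -22, 0, 1]

```text
clock: 20.7
tool_pos: [0.5007, 0.0276, 0.0611]
eef_rot: [0.176, 0.683, -0.176, 0.687]
wrist_force: [-1.4, -5.1, 17.9]
gripper_width: 0.0481
```

```bash
python3 -c "
from h import *
st(); grab('w18'); im,d,P=grab('s18','scene'); crop(im,240,110,400,260,4,'s18c.png')"
```

```text
t 20.7 tcp [500.7  27.6  61.1] jawang 61.1 x [ 0.006 -0.002 -1.   ] w 48.1 F [-1.4 -5.1 17.9] q [-0.18  0.53  1.7  -0.    0.91 -1.25]
```

View pics/w18.png

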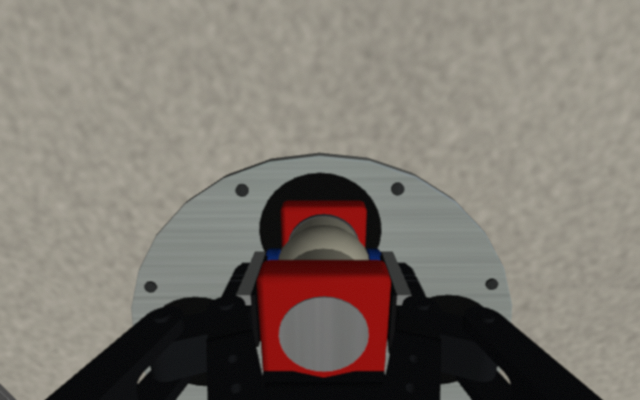

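View pics/s18c.png

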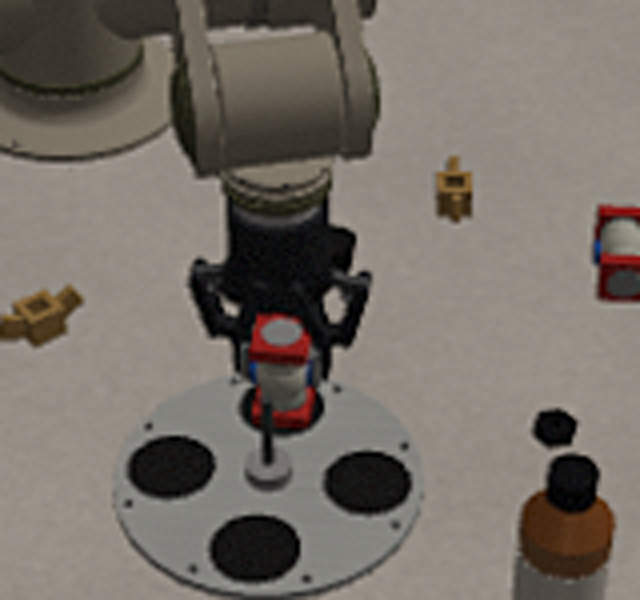

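Call:
carry_out:
  rows:
    - [0, 0, 1, 0, 1]
    - [0, 0, 1, 0, 0.45]
    - [0, 0, 1, 0, 0.38]
    - [0, 0, 1, 0, 0.3]
    - [0, 0, 1, 0, 0.25]
    - [0, 0, 1, 0, 0.25]
    - [0, 0, 20, 0, 0.25]
    - [0, 0, 50, 0, 0.25]
    - [0, 0, 90, 0, 0.25]
    - [0, 0, 130, 0, 0.1]

```text
clock: 21.8
tool_pos: [0.4985, 0.0287, 0.1902]
eef_rot: [0.176, 0.685, -0.176, 0.684]
wrist_force: [0.3, 0.7, -0.4]
gripper_width: 0.076
```

```bash
python3 -c "
from h import *
st(); im,d,P=grab('w19'); vials(im,d,P);im,d,P=grab('s19','scene'); crop(im,240,110,400,260,4,'s19c.png')"
```

```text
t 21.8 tcp [498.5  28.7 190.2] jawang 61.1 x [-0.001  0.    -1.   ] w 76.0 F [ 0.3  0.7 -0.4] q [-0.18  0.35  1.53  0.    1.26 -1.25]
red [324. 195.] n 2862 zmax 92.4 rect [499.4  28.6] [43.4 43.2] 61.7
```

View pics/w19.png

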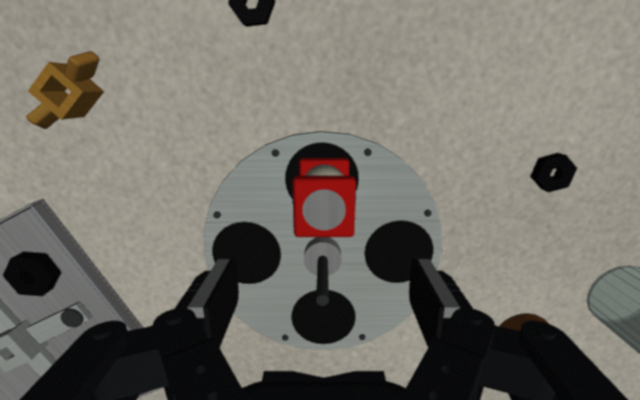

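View pics/s19c.png

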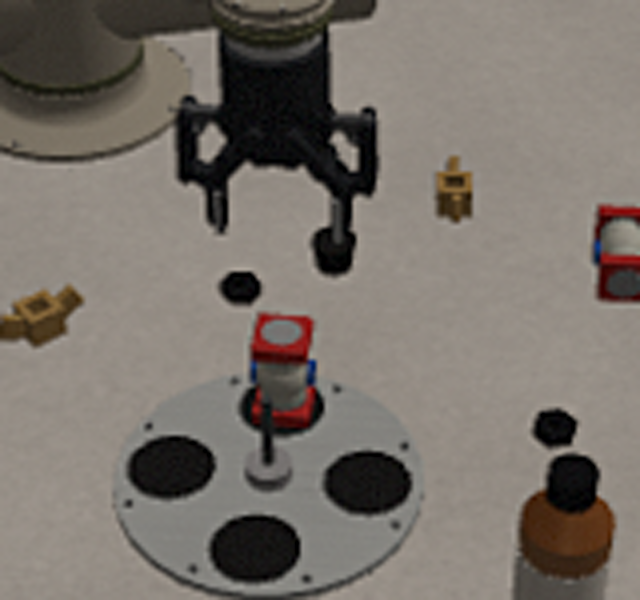

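Call:
carry_out:
  rows:
    - [-8, 48, 20, 0.03, 0]
    - [-16, 96, 20, 0.05, 0]
    - [-24, 144, 20, 0.05, 0]
    - [-32, 192, 20, 0.05, 0]
    - [-40, 240, 20, 0.05, 0]
    - [-48, 288, 20, 0.05, 0]
    - [-54, 318, 20, 0.05, 0]
    - [-56, 330, 20, 0.05, 0]
    - [-56, 330, 20, 0.05, 0]

```text
clock: 22.8
tool_pos: [0.4424, 0.3593, 0.2081]
eef_rot: [0.158, 0.69, -0.159, 0.689]
wrist_force: [-0.5, -1.0, -0.8]
gripper_width: 0.0854
```

```bash
python3 -c "
from h import *
st(); im,d,P=grab('w20'); vials(im,d,P);st()"
```

```text
t 22.8 tcp [442.4 359.3 208.1] jawang 64.1 x [-0.001 -0.001 -1.   ] w 85.4 F [-0.5 -1.  -0.8] q [ 0.47  0.45  1.31 -0.    1.38 -0.64]
red [324. 145.] n 840 zmax 46.6 rect [413.1 374.5] [41.4 13.5] 63.3
red [324. 217.] n 709 zmax 46.1 rect [471.8 345.6] [41.8 12.8] 64.0
red [402. 267.] n 627 zmax 46.2 rect [551.5 389. ] [13.3 42.9] 14.5
red [426. 323.] n 75 zmax 217.8 rect [548.5 388.6] [  7.1 155.7] 89.6
red [ 65. 332.] n 168 zmax 254.2 rect [441.9 157.7] [ 10.7 294.8] 14.6
red [ 12. 384.] n 321 zmax 272.4 rect [438.2 154.7] [ 13.3 300.3] 16.9
blue [300. 178.] n 113 zmax 34.6 rect [433.1 339.8] [ 4.7 16.1] 64.6
blue [348. 178.] n 99 zmax 33.9 rect [452.2 379.4] [ 3.8 14.2] 65.1
blue [399. 295.] n 88 zmax 34.1 rect [588.6 375.6] [14.5  4.8] 14.7
blue [ 32. 366.] n 89 zmax 265.4 rect [400.8 298.4] [0.4 2. ] 17.2
t 22.85 tcp [442.9 358.2 208.3] jawang 64.0 x [-0.001 -0.001 -1.   ] w 85.2 F [-0.4 -1.4 -0.5] q [ 0.47  0.45  1.31 -0.    1.38 -0.65]
```

View pics/w20.png

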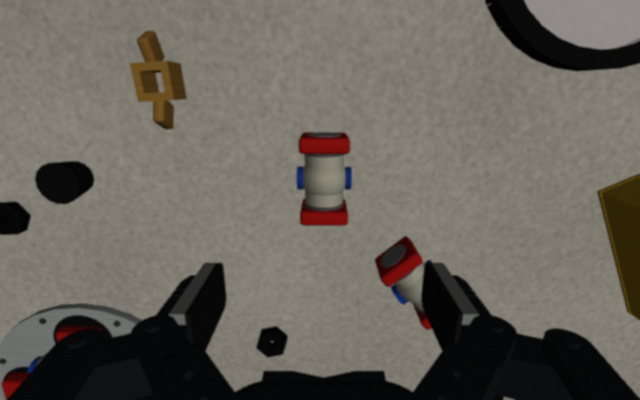

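Call:
carry_out:
  rows:
    - [0, 2, -40, 0, 0]
    - [0, 2, -90, 0, 0]
    - [0, 2, -140, 0, 0]
    - [0, 2, -168, 0, 0]
    - [0, 2, -179, 0, 0]
    - [0, 2, -179, 0, 0.2]
    - [0, 2, -179, 0, 0.5]
    - [0, 2, -179, 0, 1]
    - [0, 2, -179, 0, 1]
    - [0, 2, -179, 0, 1]

```text
clock: 23.85
tool_pos: [0.444, 0.3607, 0.0324]
eef_rot: [0.16, 0.688, -0.158, 0.69]
wrist_force: [0.1, -2.3, 5.3]
gripper_width: 0.0479
```

```bash
python3 -c "
from h import *
st(); grab('w21')"
```

```text
t 23.85 tcp [444.  360.7  32.4] jawang 64.0 x [ 0.004  0.001 -1.   ] w 47.9 F [ 0.1 -2.3  5.3] q [ 0.48  0.66  1.52 -0.    0.96 -0.64]
```

View pics/w21.png

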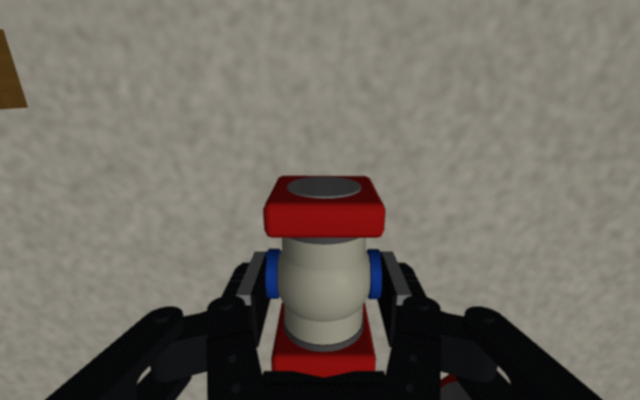

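Call:
carry_out:
  rows:
    - [0, 0, 20, 0, 1]
    - [0, 0, 50, 0, 1]
    - [0, 0, 90, 0, 1]
    - [0, 0, 130, 0, 1]
    - [0, 0, 170, 0, 1]
    - [0, 0, 185, 0, 1]
    - [0, 0, 185, 0, 1]
    - [0, 0, 185, 0, 1]
    - [0, 0, 185, 0, 1]
    - [0, 0, 185, 0, 1]

```text
clock: 24.9
tool_pos: [0.4426, 0.3604, 0.2138]
eef_rot: [0.158, 0.69, -0.16, 0.688]
wrist_force: [1.5, -0.8, -4.0]
gripper_width: 0.0476
```

```bash
python3 -c "
from h import *
st(); grab('w22'); im,d,P=grab('s22','scene'); crop(im,290,70,490,220,4,'s22c.png')"
```

```text
t 24.9 tcp [442.6 360.4 213.8] jawang 64.0 x [-0.002 -0.001 -1.   ] w 47.6 F [ 1.5 -0.8 -4. ] q [ 0.48  0.45  1.3  -0.    1.4  -0.64]
```

View pics/w22.png

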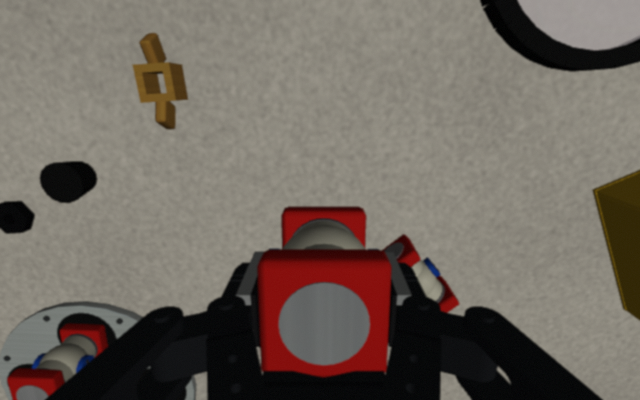

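View pics/s22c.png

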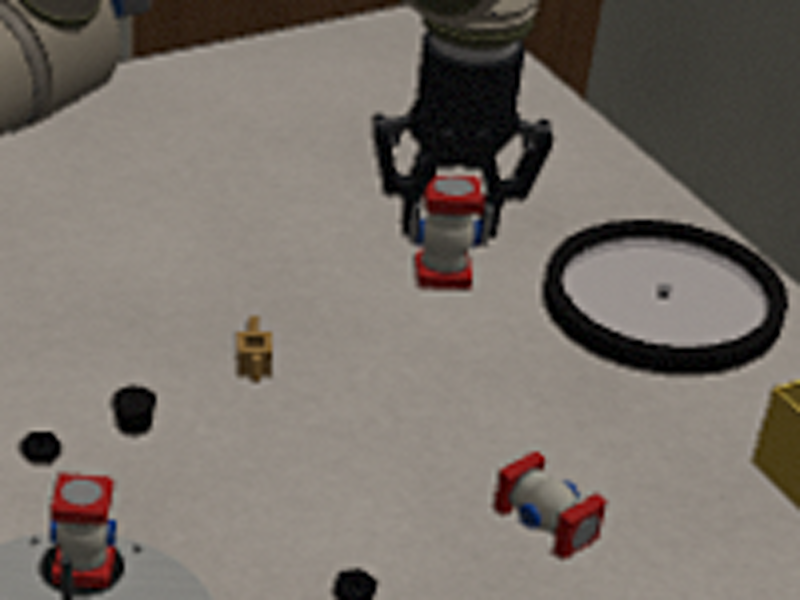

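Call:
carry_out:
  rows:
    - [12, -25, 0, -0.05, 1]
    - [30, -65, 0, -0.05, 1]
    - [49, -105, 0, -0.05, 1]
    - [68, -146, 0, -0.05, 1]
    - [87, -187, 0, -0.05, 1]
    - [106, -228, 0, -0.05, 1]
    - [125, -269, 0, -0.05, 1]
    - [144, -310, 0, -0.05, 1]
    - [160, -345, 0, -0.05, 1]
    - [173, -373, 0, -0.05, 1]

```text
clock: 26.0
tool_pos: [0.6166, -0.0148, 0.2144]
eef_rot: [0.177, 0.685, -0.177, 0.684]
wrist_force: [0.1, 0.8, -4.5]
gripper_width: 0.0479
```

Call:
carry_out:
  rows:
    - [10, -20, 0, 0, 1]
    - [14, -30, 0, 0, 1]
    - [15, -32, -20, 0, 1]
    - [15, -32, -45, 0, 1]
    - [15, -32, -70, 0, 1]
    - [15, -32, -95, 0, 1]
    - [15, -32, -115, 0, 1]
    - [15, -32, -125, 0, 1]
    - [15, -32, -125, 0, 1]
    - [15, -32, -125, 0, 1]

```text
clock: 27.0
tool_pos: [0.6314, -0.0442, 0.0909]
eef_rot: [0.176, 0.684, -0.176, 0.685]
wrist_force: [0.5, -0.6, -3.5]
gripper_width: 0.0475
```

```bash
python3 -c "
from h import *
st(); grab('w23'); im,d,P=grab('s23','scene'); crop(im,220,110,400,270,4,'s23c.png');st()"
```

```text
t 27.0 tcp [631.4 -44.2  90.9] jawang 61.2 x [ 0.001 -0.    -1.   ] w 47.5 F [ 0.5 -0.6 -3.5] q [-0.26  0.67  1.27  0.    1.2  -1.32]
t 27.1 tcp [631.5 -44.4  91.3] jawang 61.1 x [ 0.002 -0.001 -1.   ] w 47.8 F [ 0.1  0.1 -3.3] q [-0.26  0.67  1.27  0.    1.2  -1.32]
```

View pics/s23c.png

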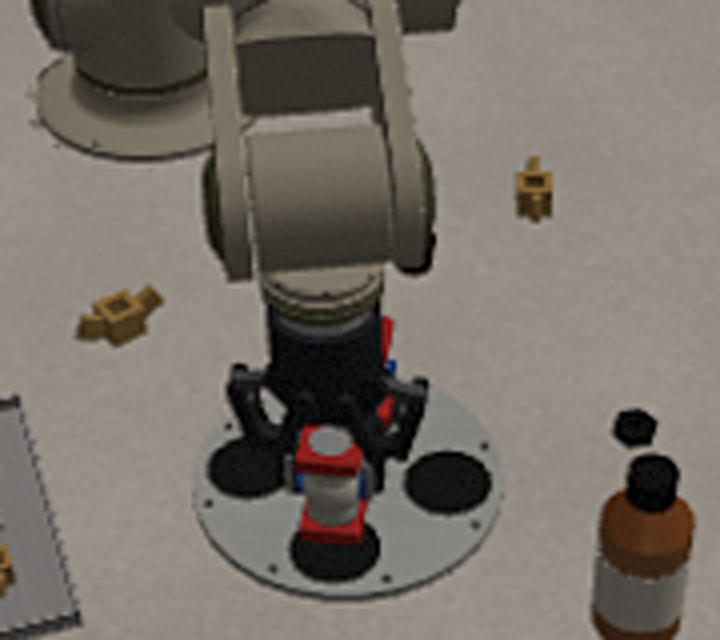

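View pics/w23.png

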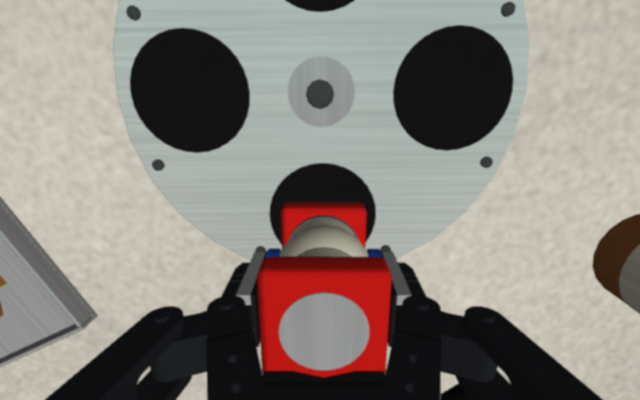

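Call:
carry_out:
  rows:
    - [-1, 0, -10, 0, 1]
    - [-1, 0, -18, 0, 1]
    - [-1, 0, -25, 0, 1]
    - [-1, 0, -29, 0, 1]
    - [-1, 0, -31, 0, 1]
    - [-1, 0, -32, 0, 1]
    - [-1, 0, -32, 0, 1]
    - [-1, 0, -32, 0, 1]

```text
clock: 27.9
tool_pos: [0.6303, -0.0448, 0.0604]
eef_rot: [0.176, 0.684, -0.176, 0.686]
wrist_force: [-7.2, 0.2, 13.7]
gripper_width: 0.0479
```

Call:
carry_out:
  rows:
    - [0, 0, 1, 0, 1]
    - [0, 0, 1, 0, 0.45]
    - [0, 0, 1, 0, 0.38]
    - [0, 0, 1, 0, 0.3]
    - [0, 0, 1, 0, 0.25]
    - [0, 0, 1, 0, 0.25]
    - [0, 0, 20, 0, 0.25]
    - [0, 0, 50, 0, 0.25]
    - [0, 0, 90, 0, 0.25]
    - [0, 0, 130, 0, 0.1]

```text
clock: 28.9
tool_pos: [0.6297, -0.0443, 0.1891]
eef_rot: [0.176, 0.685, -0.176, 0.684]
wrist_force: [0.6, 0.5, 0.6]
gripper_width: 0.0761
```

```bash
python3 -c "
from h import *
st(); im,d,P=grab('w24'); vials(im,d,P);im,d,P=grab('s24','scene'); crop(im,240,110,460,270,3.6,'s24c.png')
im,d,P=grab('t24','top');vials(im,d,P,'top')"
```

```text
t 28.9 tcp [629.7 -44.3 189.1] jawang 61.1 x [-0.001  0.    -1.   ] w 76.1 F [0.6 0.5 0.6] q [-0.26  0.57  1.15  0.    1.42 -1.32]
red [326.   1.] n 210 zmax 91.0 rect [518.9  18.3] [41.6  1.6] 61.4
red [325.  16.] n 717 zmax 83.2 rect [514.2  20.5] [43.8 12.2] 61.2
red [324. 194.] n 2893 zmax 92.5 rect [629.5 -44. ] [43.6 43.6] 61.2
blue [285. 363.] n 958 zmax 247.7 rect [616.9 -48.5] [12.3  1.9] 61.8
red [163. 161.] n 94 zmax 47.6 rect [614.7 403.5] [10.7 39.6] 14.3
red [168. 187.] n 103 zmax 48.3 rect [552.1 386.1] [11.9 41.3] 17.5
blue [177.  65.] n 1852 zmax 90.6 rect [883.5 397.5] [ 86.9 252.1] 3.4
blue [471.  79.] n 588 zmax 93.3 rect [ 828.1 -359.8] [186.9   5.3] 89.9
blue [480. 126.] n 100 zmax 16.7 rect [ 721.9 -399.1] [88.8  7.7] 81.8
```

View pics/w24.png

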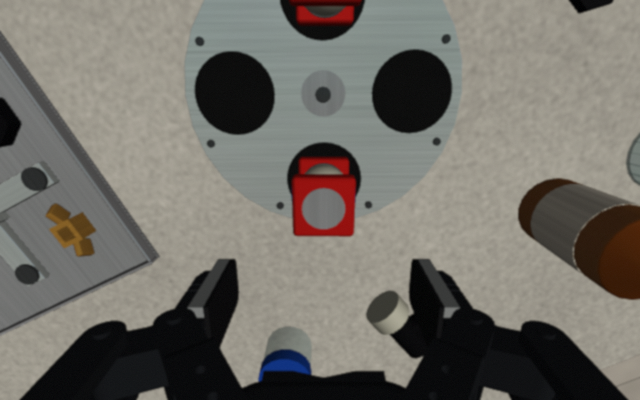

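View pics/s24c.png

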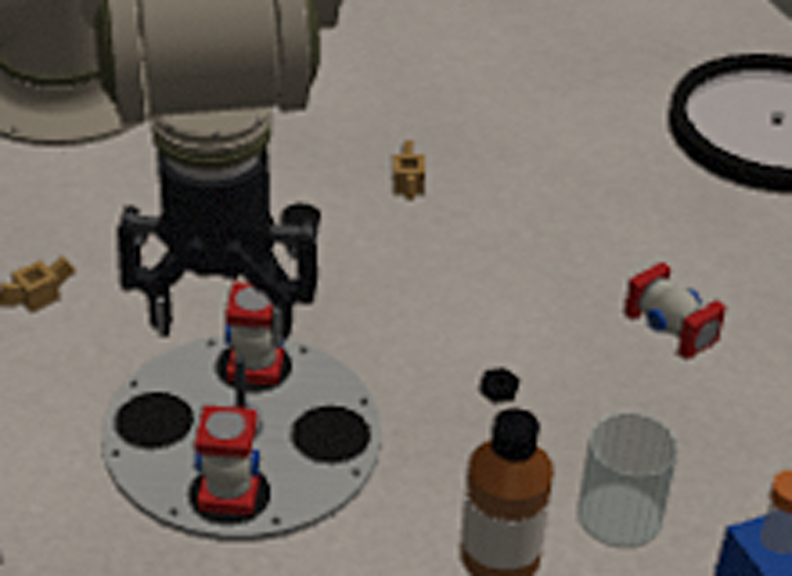

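Call:
carry_out:
  rows:
    - [-10, 45, 20, 0.1, 0]
    - [-20, 90, 25, 0.2, 0]
    - [-30, 135, 25, 0.3, 0]
    - [-40, 180, 25, 0.4, 0]
    - [-45, 225, 25, 0.5, 0]
    - [-45, 270, 25, 0.6, 0]
    - [-47, 315, 25, 0.7, 0]
    - [-47, 360, 25, 0.775, 0]
    - [-47, 405, 25, 0.775, 0]
    - [-47, 440, 25, 0.775, 0]

```text
clock: 30.05
tool_pos: [0.582, 0.3981, 0.2111]
eef_rot: [-0.096, 0.701, 0.096, 0.7]
wrist_force: [0.7, -0.1, 0.1]
gripper_width: 0.0856
```

```bash
python3 -c "
from h import *
st(); im,d,P=grab('w25'); vials(im,d,P);st()"
```

```text
t 30.05 tcp [582.  398.1 211.1] jawang 105.6 x [-0.002 -0.001 -1.   ] w 85.6 F [ 0.7 -0.1  0.1] q [ 0.43  0.69  0.85  0.    1.6  -1.41]
red [322. 147.] n 799 zmax 47.0 rect [552.1 388.6] [13.9 42.3] 15.4
red [322. 218.] n 651 zmax 47.2 rect [615.6 405.4] [13.2 41.4] 15.0
blue [298. 179.] n 104 zmax 35.3 rect [589.6 375.7] [16.5  4.6] 19.4
blue [346. 180.] n 91 zmax 34.5 rect [578.  418.2] [16.2  3.8] 16.3
blue [238. 376.] n 721 zmax 278.9 rect [574.  373.5] [8.6 6.1] 47.2
t 30.1 tcp [580.9 402.3 210.4] jawang 105.8 x [-0.003  0.001 -1.   ] w 85.3 F [-3.6  1.3 -0.5] q [ 0.44  0.69  0.85  0.    1.6  -1.41]
```

View pics/w25.png

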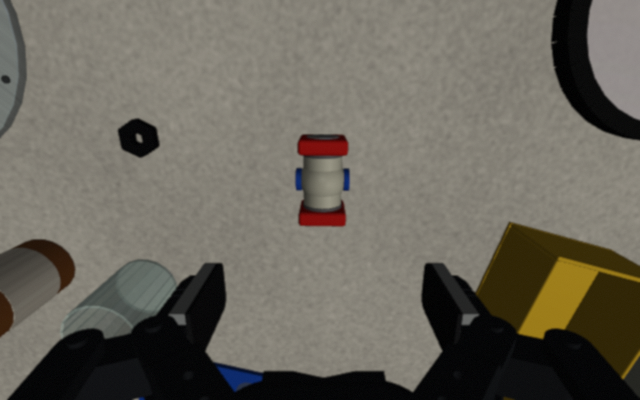

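Call:
carry_out:
  rows:
    - [0, 0, 0, 0, 0]
    - [0, 0, 0, 0, 0]

```text
clock: 30.3
tool_pos: [0.5828, 0.395, 0.2117]
eef_rot: [-0.096, 0.701, 0.095, 0.7]
wrist_force: [-0.1, 0.0, 0.1]
gripper_width: 0.0851
```

Call:
carry_out:
  rows:
    - [1, 2, -40, 0, 0]
    - [1, 2, -90, 0, 0]
    - [1, 2, -140, 0, 0]
    - [1, 2, -170, 0, 0]
    - [1, 2, -182, 0, 0]
    - [1, 2, -182, 0, 0.2]
    - [1, 2, -182, 0, 0.5]
    - [1, 2, -182, 0, 1]
    - [1, 2, -182, 0, 1]
    - [1, 2, -182, 0, 1]

```text
clock: 31.3
tool_pos: [0.5852, 0.3979, 0.0341]
eef_rot: [-0.095, 0.699, 0.096, 0.702]
wrist_force: [0.8, -1.6, 7.2]
gripper_width: 0.0473
```

```bash
python3 -c "
from h import *
st(); grab('w26')"
```

```text
t 31.3 tcp [585.2 397.9  34.1] jawang 105.5 x [ 0.005  0.002 -1.   ] w 47.3 F [ 0.8 -1.6  7.2] q [ 0.43  0.84  1.07 -0.    1.22 -1.41]
```

View pics/w26.png

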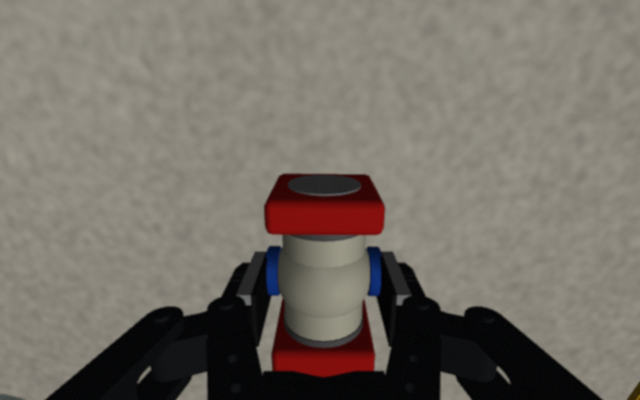

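Call:
carry_out:
  rows:
    - [0, 0, 0, 0, 0.35]
    - [0, 0, 0, 0, 0.35]
    - [0, 0, -3, 0, 0.35]
    - [0, 0, -4, 0, 0.35]
    - [0, 0, -4, 0, 0.6]
    - [0, 0, -4, 0, 1]
    - [0, 0, -4, 0, 1]
    - [0, 0, -4, 0, 1]

```text
clock: 32.15
tool_pos: [0.584, 0.3976, 0.0269]
eef_rot: [-0.096, 0.701, 0.096, 0.701]
wrist_force: [0.8, 0.5, -0.3]
gripper_width: 0.0484
```

Call:
carry_out:
  rows:
    - [0, 0, 20, 0, 1]
    - [0, 0, 50, 0, 1]
    - [0, 0, 90, 0, 1]
    - [0, 0, 130, 0, 1]
    - [0, 0, 170, 0, 1]
    - [0, 0, 185, 0, 1]
    - [0, 0, 185, 0, 1]
    - [0, 0, 185, 0, 1]
    - [0, 0, 185, 0, 1]
    - [0, 0, 185, 0, 1]

```text
clock: 33.15
tool_pos: [0.5836, 0.3974, 0.2101]
eef_rot: [-0.096, 0.702, 0.095, 0.7]
wrist_force: [-0.1, 0.9, -2.7]
gripper_width: 0.0481
```

```bash
python3 -c "
from h import *
st(); grab('w27'); im,d,P=grab('s27','scene'); crop(im,290,70,490,220,4,'s27c.png')"
```

```text
t 33.15 tcp [583.6 397.4 210.1] jawang 105.5 x [-0.003 -0.001 -1.   ] w 48.1 F [-0.1  0.9 -2.7] q [ 0.43  0.69  0.85  0.    1.6  -1.41]
```

View pics/w27.png

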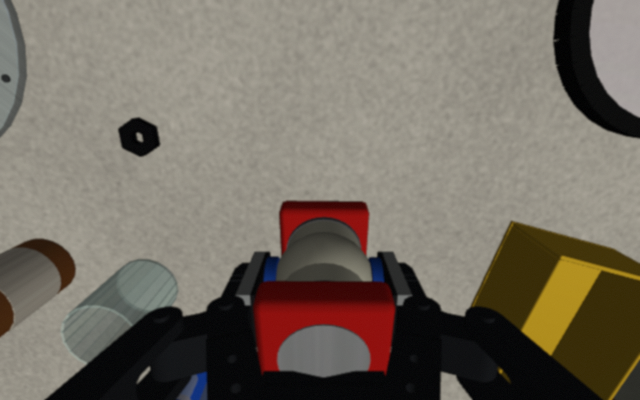

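View pics/s27c.png

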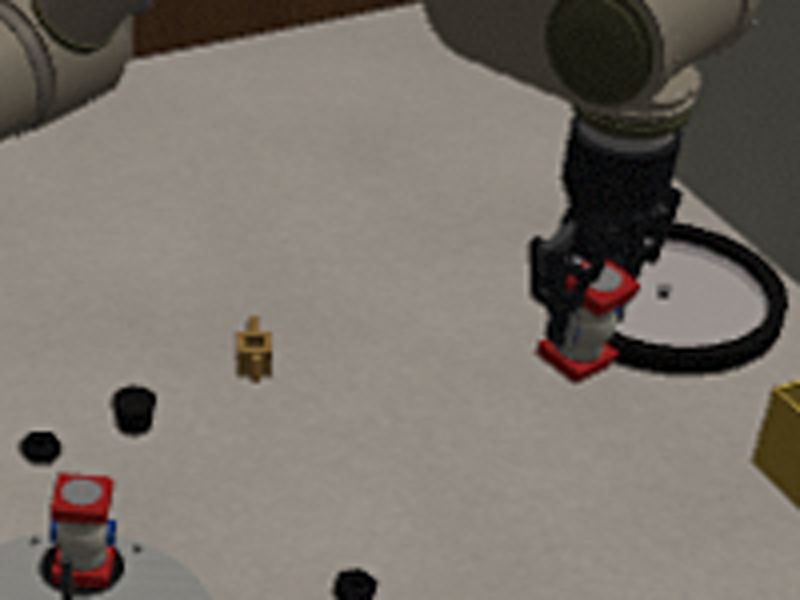

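Call:
carry_out:
  rows:
    - [1, -20, 0, 0.05, 1]
    - [3, -55, 0, 0.1, 1]
    - [5, -95, 0, 0.15, 1]
    - [7, -135, 0, 0.2, 1]
    - [9, -175, 0, 0.25, 1]
    - [11, -215, 0, 0.3, 1]
    - [13, -255, 0, 0.3, 1]
    - [15, -295, 0, 0.3, 1]
    - [16, -325, 0, 0.3, 1]
    - [16, -339, 0, 0.3, 1]

```text
clock: 34.25
tool_pos: [0.6, 0.056, 0.2118]
eef_rot: [-0.198, 0.679, 0.198, 0.679]
wrist_force: [0.1, 0.0, -4.0]
gripper_width: 0.0483
```

Call:
carry_out:
  rows:
    - [0, 0, 0, 0, 1]
    - [0, 0, -10, 0, 1]
    - [0, 0, -35, 0, 1]
    - [0, 0, -60, 0, 1]
    - [0, 0, -80, 0, 1]
    - [0, 0, -100, 0, 1]
    - [0, 0, -115, 0, 1]
    - [0, 0, -120, 0, 1]
    - [0, 0, -120, 0, 1]
    - [0, 0, -120, 0, 1]

```text
clock: 35.25
tool_pos: [0.6003, 0.0592, 0.0926]
eef_rot: [-0.2, 0.678, 0.199, 0.679]
wrist_force: [-0.2, 0.1, -3.5]
gripper_width: 0.0478
```

```bash
python3 -c "
from h import *
st(); grab('w28'); im,d,P=grab('s28','scene'); crop(im,220,110,420,270,4,'s28c.png');st()"
```

```text
t 35.25 tcp [600.3  59.2  92.6] jawang 122.8 x [ 0.001 -0.    -1.   ] w 47.8 F [-0.2  0.1 -3.5] q [-0.1   0.62  1.37  0.    1.15 -2.24]
t 35.35 tcp [600.3  58.8  92.9] jawang 122.7 x [ 0.002 -0.    -1.   ] w 48.0 F [-0.1  0.3 -3.8] q [-0.1   0.62  1.37  0.    1.15 -2.24]
```

View pics/w28.png

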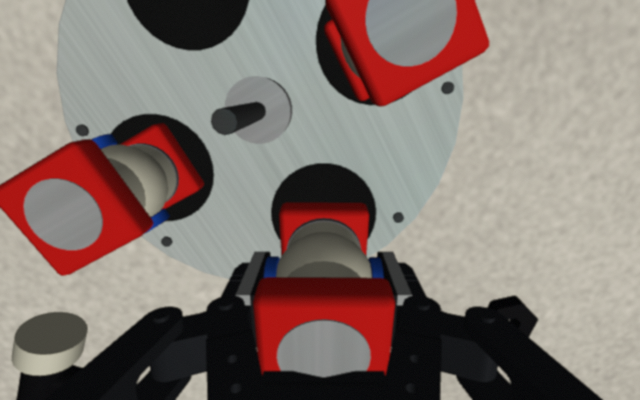

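View pics/s28c.png

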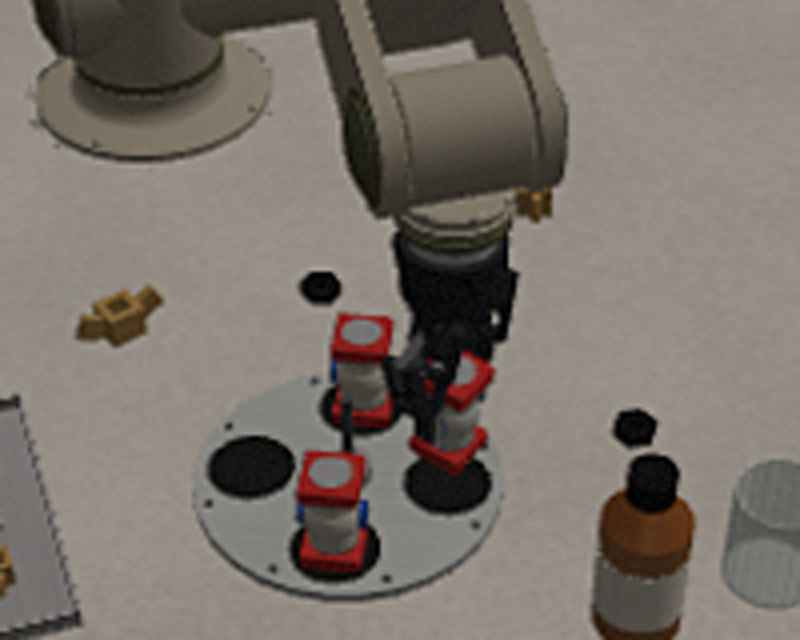

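Call:
carry_out:
  rows:
    - [0, -1, -10, 0, 1]
    - [0, -1, -20, 0, 1]
    - [0, -1, -27, 0, 1]
    - [0, -1, -31, 0, 1]
    - [0, -1, -34, 0, 1]
    - [0, -1, -36, 0, 1]
    - [0, -1, -38, 0, 1]
    - [0, -1, -39, 0, 1]
    - [0, -1, -39, 0, 1]

```text
clock: 36.25
tool_pos: [0.5995, 0.0572, 0.0556]
eef_rot: [-0.2, 0.678, 0.199, 0.678]
wrist_force: [-10.3, -1.9, 19.1]
gripper_width: 0.0479
```

```bash
python3 -c "
from h import *
st(); grab('w29'); im,d,P=grab('s29','scene'); crop(im,220,110,420,270,4,'s29c.png');st()"
```

```text
t 36.25 tcp [599.5  57.2  55.6] jawang 122.7 x [ 0.    -0.001 -1.   ] w 47.9 F [-10.3  -1.9  19.1] q [-0.1   0.67  1.4  -0.    1.07 -2.24]
t 36.35 tcp [599.5  57.3  55.6] jawang 122.7 x [ 0.    -0.001 -1.   ] w 48.6 F [-11.3  -3.4  18. ] q [-0.1   0.67  1.4  -0.    1.07 -2.24]
```

View pics/w29.png

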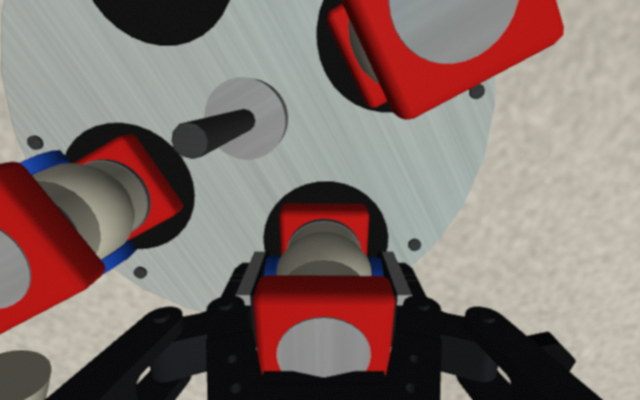

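View pics/s29c.png

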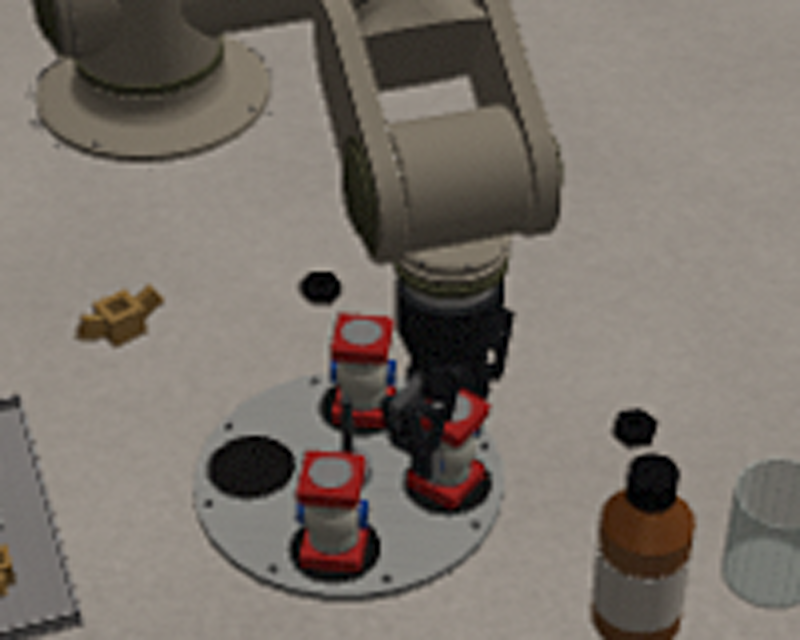

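Call:
carry_out:
  rows:
    - [0, 0, 1, 0, 1]
    - [0, 0, 1, 0, 0.45]
    - [0, 0, 1, 0, 0.38]
    - [0, 0, 1, 0, 0.3]
    - [0, 0, 1, 0, 0.25]
    - [0, 0, 1, 0, 0.25]
    - [0, 0, 20, 0, 0.25]
    - [0, 0, 50, 0, 0.25]
    - [0, 0, 90, 0, 0.25]
    - [0, 0, 130, 0, 0.25]

```text
clock: 37.35
tool_pos: [0.5997, 0.0576, 0.1842]
eef_rot: [-0.199, 0.679, 0.199, 0.678]
wrist_force: [-0.8, -0.2, 0.4]
gripper_width: 0.0638
```

```bash
python3 -c "
from h import *
st(); im,d,P=grab('w30'); vials(im,d,P);im,d,P=grab('s30','scene'); crop(im,220,110,420,270,4,'s30c.png')"
```

```text
t 37.35 tcp [599.7  57.6 184.2] jawang 122.7 x [-0.001  0.    -1.   ] w 63.8 F [-0.8 -0.2  0.4] q [-0.1   0.52  1.25 -0.    1.37 -2.24]
red [369.  52.] n 3739 zmax 92.6 rect [500.2  27.9] [43.7 43.2] 61.4
red [184. 158.] n 3581 zmax 92.2 rect [629.2 -44. ] [42.7 43.9] 60.6
red [323. 194.] n 2952 zmax 92.9 rect [597.8  55.6] [42.4 43.3] 32.9
blue [217. 179.] n 26 zmax 56.3 rect [635.  -18.7] [0.6 5.1] 75.5
blue [  6. 225.] n 511 zmax 51.5 rect [ 771.5 -147.8] [30.1  5.2] 17.1
```

View pics/w30.png

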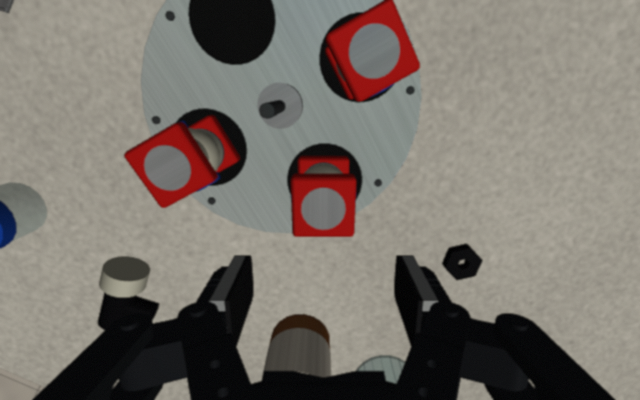

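View pics/s30c.png

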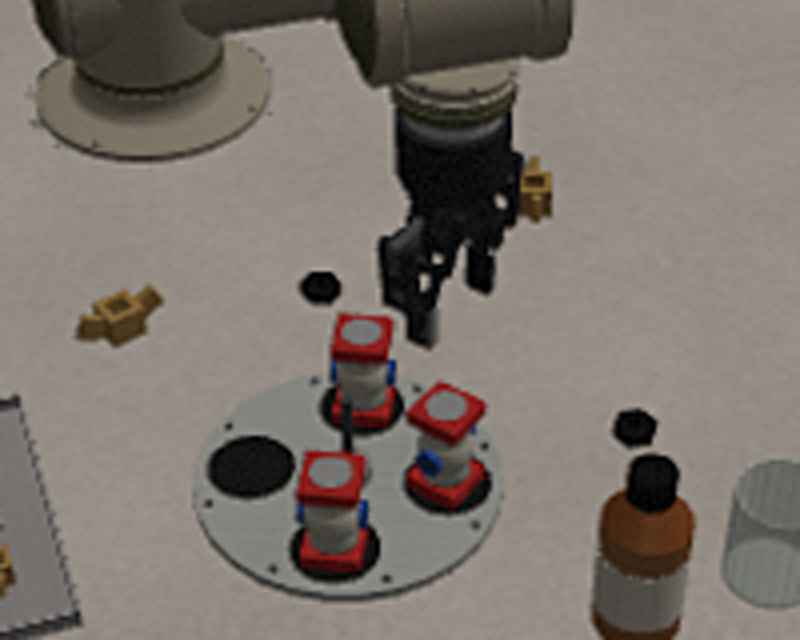

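Call:
carry_out:
  rows:
    - [-30, 30, 40, 0, 0.25]
    - [-70, 70, 80, 0, 0.2]
    - [-100, 110, 90, 0, 0.2]
    - [-130, 150, 90, 0, 0.2]
    - [-150, 190, 90, 0, 0.2]
    - [-150, 230, 90, 0, 0.2]
    - [-150, 270, 90, 0, 0.2]
    - [-150, 300, 90, 0, 0.2]
    - [-150, 300, 90, 0, 0.2]
    - [-150, 300, 90, 0, 0.2]

```text
clock: 38.45
tool_pos: [0.4497, 0.3578, 0.2722]
eef_rot: [-0.2, 0.679, 0.199, 0.678]
wrist_force: [-0.4, -0.5, -1.2]
gripper_width: 0.068
```

```bash
python3 -c "
from h import *
st(); im,d,P=grab('t31','top'); vials(im,d,P,'top');im,d,P=grab('s31','scene');
W=cloud('scene',d,P); vials(im,d,P,'scene')"
```

```text
t 38.45 tcp [449.7 357.8 272.2] jawang 122.8 x [-0.001 -0.001 -1.   ] w 68.0 F [-0.4 -0.5 -1.2] q [ 0.47  0.41  1.18 -0.    1.55 -1.68]
red [329. 166.] n 228 zmax 94.9 rect [605.3  -9.5] [42.4 42.3] 74.7
red [303. 170.] n 245 zmax 93.5 rect [597.5  55.6] [42.3 41.9] 35.8
red [312. 210.] n 221 zmax 95.2 rect [499.6  28.2] [42.8 43.1] 59.8
blue [177.  65.] n 1852 zmax 88.9 rect [889.1 397.9] [249.8  88.8] 90.0
blue [471.  79.] n 594 zmax 91.7 rect [ 828.4 -360.7] [187.7   5.2] 90.0
blue [394.  99.] n 310 zmax 54.8 rect [ 776.6 -171.1] [43.9 49.3] 60.8
blue [480. 126.] n 102 zmax 16.8 rect [ 722.7 -399.8] [88.8  7.3] 82.4
red [310. 195.] n 104 zmax 93.9 rect [503.4  27.4] [41.  48.1] 64.2
red [311. 218.] n 155 zmax 95.3 rect [607.1  -9.7] [41.8 47.6] 75.5
red [331. 214.] n 117 zmax 95.0 rect [600.4  54.4] [42.8 46.4] 34.0
red [331. 231.] n 96 zmax 26.5 rect [609.  53.] [53.2 30.7] 81.3
red [311. 239.] n 71 zmax 29.7 rect [614.6 -12.9] [39.8 28.6] 64.6
blue [276.  67.] n 225 zmax 46.8 rect [-469.2  241.9] [140.7  21.2] 89.7
blue [318.  66.] n 25 zmax 21.7 rect [-464.  439.] [ 0.1 10.9] 68.8
blue [ 29. 163.] n 435 zmax -390.5 rect [ -821.9 -1018. ] [230.9  58.4] 0.6
blue [327. 225.] n 27 zmax 64.3 rect [612.2  38.2] [11.7  6.3] 25.9
blue [  1. 250.] n 71 zmax -633.7 rect [ -532.7 -1225.8] [41.4  3.3] 7.3
blue [482. 271.] n 1610 zmax 100.0 rect [891.8 398.6] [253.9  91.3] 90.0
blue [277. 293.] n 285 zmax 55.4 rect [ 780.5 -170.8] [46.7 51.1] 61.3
blue [185. 313.] n 134 zmax 17.3 rect [ 726.2 -400.7] [90.  10.3] 82.6
```

View pics/t31.png

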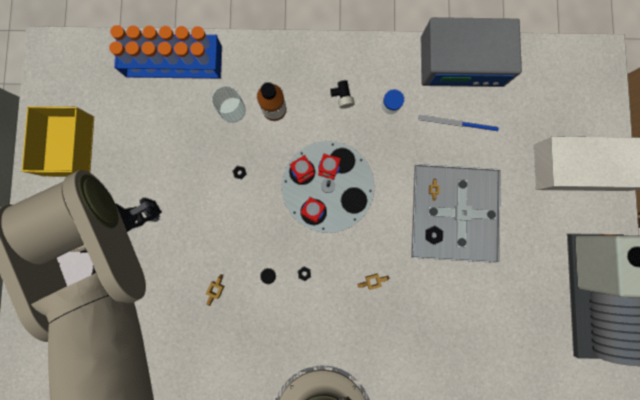

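View pics/s31.png

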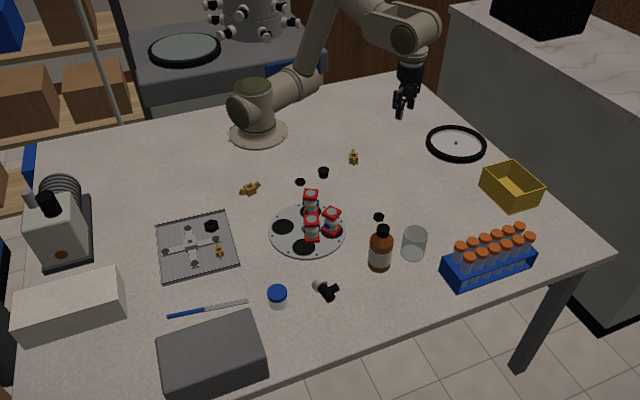

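Call:
carry_out:
  rows:
    - [20, -45, 0, -0.1, 0]
    - [40, -90, 0, -0.2, 0]
    - [60, -135, -10, -0.3, 0]
    - [80, -180, -20, -0.4, 0]
    - [100, -225, -30, -0.5, 0]
    - [120, -270, -40, -0.6, 0]
    - [138, -315, -50, -0.7, 0]
    - [150, -350, -60, -0.8, 0]
    - [156, -367, -60, -0.83, 0]
    - [156, -367, -60, -0.83, 0]

```text
clock: 39.55
tool_pos: [0.6061, -0.0121, 0.2129]
eef_rot: [0.092, 0.701, -0.092, 0.701]
wrist_force: [-0.1, -0.1, 0.2]
gripper_width: 0.0853
```

```bash
python3 -c "
from h import *
st(); im,d,P=grab('w32'); vials(im,d,P);st()"
```

```text
t 39.55 tcp [606.1 -12.1 212.9] jawang 75.0 x [-0. -0. -1.] w 85.3 F [-0.1 -0.1  0.2] q [-0.21  0.51  1.2  -0.    1.44 -1.52]
red [341.  39.] n 2838 zmax 92.9 rect [500.2  28.2] [43.8 43.3] 61.2
red [402. 156.] n 2615 zmax 92.3 rect [598.2  55.8] [43.2 43.2] 32.5
red [327. 185.] n 2320 zmax 92.4 rect [605.   -8.9] [43.  44.3] 73.7
blue [306.  30.] n 32 zmax 61.1 rect [487.7   6.9] [0.4 3.3] 56.2
blue [297. 182.] n 31 zmax 61.5 rect [596.3 -31.5] [0.1 7.6] 74.5
blue [635. 308.] n 46 zmax 73.1 rect [793.5 238.6] [5.8 1.9] 78.5
blue [630. 347.] n 1062 zmax 31.0 rect [894.6 274.9] [ 3.3 79.6] 89.9
blue [ 27. 350.] n 474 zmax 263.6 rect [ 661.8 -253.7] [ 33.5 387. ] 21.4
blue [229. 365.] n 1156 zmax 280.1 rect [584.1 -31.3] [8.9 2.3] 78.2
t 39.6 tcp [605.8 -10.2 213.4] jawang 75.1 x [ 0.  0. -1.] w 85.3 F [-0.   0.6 -0.3] q [-0.21  0.51  1.2   0.    1.44 -1.52]
```

View pics/w32.png

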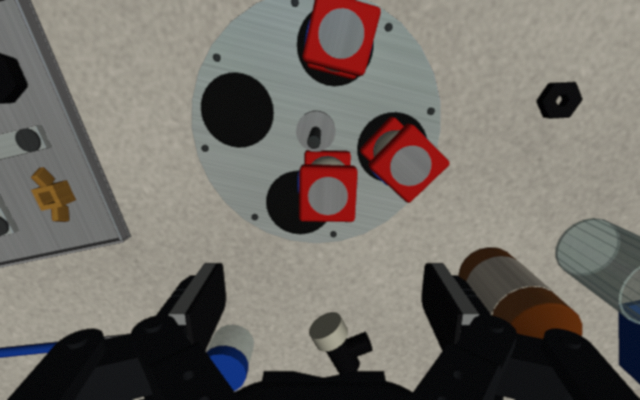

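Call:
carry_out:
  rows:
    - [3, -2, -10, -0.02, 0.33]
    - [3, -2, -30, -0.02, 0.33]
    - [3, -2, -50, -0.02, 0.33]
    - [3, -2, -70, -0.02, 0.33]
    - [3, -2, -80, -0.02, 0.33]
    - [3, -2, -80, -0.02, 0.33]

```text
clock: 40.2
tool_pos: [0.6083, -0.0103, 0.1319]
eef_rot: [0.098, 0.701, -0.098, 0.699]
wrist_force: [-0.3, 0.3, -0.5]
gripper_width: 0.0572
```

```bash
python3 -c "
from h import *
st(); im,d,P=grab('w33'); im,d,P=grab('s33','scene'); crop(im,220,110,420,270,4,'s33c.png')"
```

```text
t 40.2 tcp [608.3 -10.3 131.9] jawang 74.1 x [-0.002  0.001 -1.   ] w 57.2 F [-0.3  0.3 -0.5] q [-0.21  0.58  1.3   0.    1.26 -1.5 ]
```

View pics/w33.png

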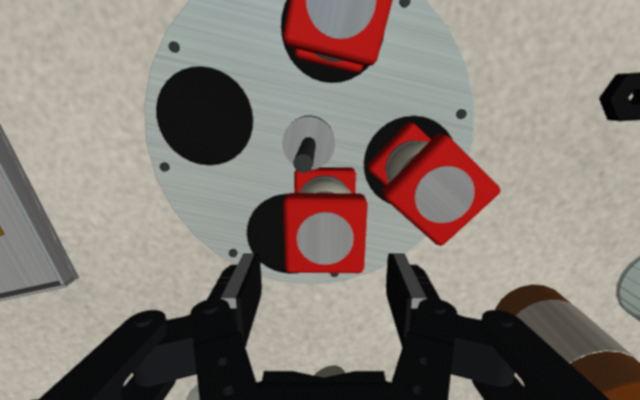

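View pics/s33c.png

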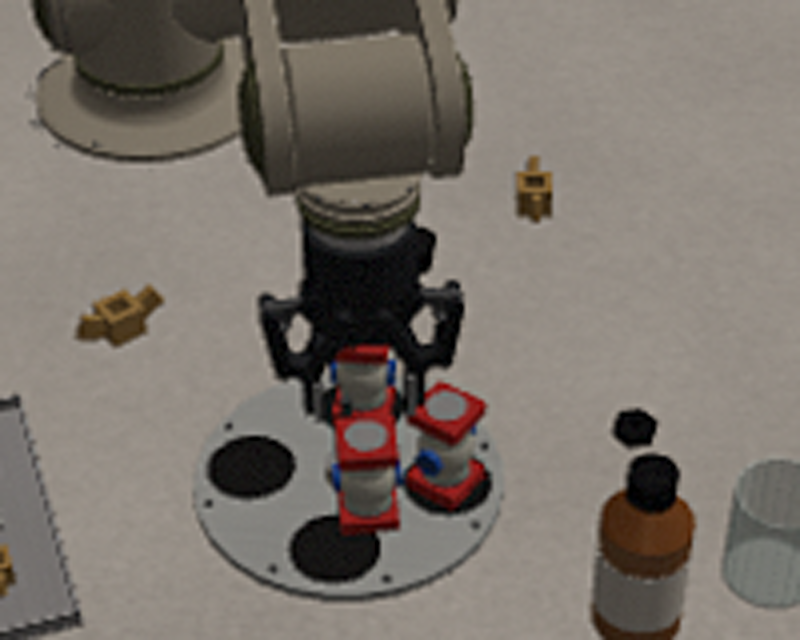

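Call:
carry_out:
  rows:
    - [3, -2, -15, 0, 0.33]
    - [3, -2, -28, 0, 0.33]
    - [3, -2, -38, 0, 0.33]
    - [3, -2, -38, 0, 0.33]

```text
clock: 40.7
tool_pos: [0.6111, -0.0133, 0.093]
eef_rot: [0.098, 0.702, -0.098, 0.699]
wrist_force: [-0.2, -0.1, -0.8]
gripper_width: 0.0571
```

```bash
python3 -c "
from h import *
st(); im,d,P=grab('w34')"
```

```text
t 40.7 tcp [611.1 -13.3  93. ] jawang 74.0 x [-0.004  0.001 -1.   ] w 57.1 F [-0.2 -0.1 -0.8] q [-0.22  0.63  1.34 -0.    1.17 -1.51]
```

View pics/w34.png

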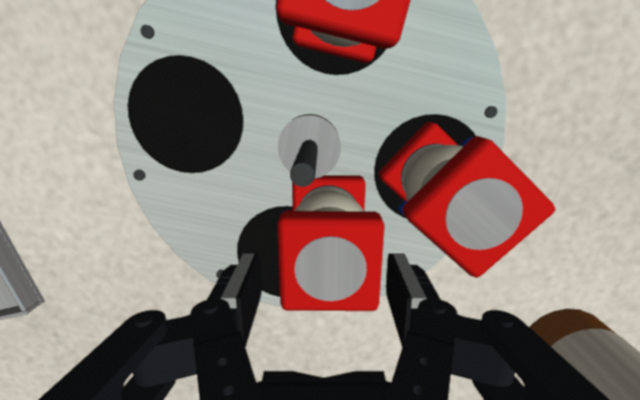

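Call:
carry_out:
  rows:
    - [0, 0, 0, 0, 0.45]
    - [0, 0, 0, 0, 0.6]
    - [0, 0, 0, 0, 1]
    - [0, 0, 0, 0, 1]
    - [0, 0, 0, 0, 1]
    - [0, 0, 3, 0, 1]
    - [0, 0, 8, 0, 1]
    - [0, 0, 12, 0, 1]
    - [0, 0, 12, 0, 1]

```text
clock: 41.65
tool_pos: [0.6119, -0.0135, 0.1074]
eef_rot: [0.098, 0.7, -0.098, 0.7]
wrist_force: [0.6, 0.1, -3.3]
gripper_width: 0.0422
```

```bash
python3 -c "
from h import *
st(); im,d,P=grab('w35');vials(im,d,P); im,d,P=grab('s35','scene'); crop(im,220,110,420,270,4,'s35c.png')"
```

```text
t 41.65 tcp [611.9 -13.5 107.4] jawang 74.0 x [ 0. -0. -1.] w 42.2 F [ 0.6  0.1 -3.3] q [-0.22  0.62  1.32 -0.    1.2  -1.51]
red [342.  27.] n 4744 zmax 93.0 rect [516.1  20.6] [45.1 16.2] 73.9
red [451. 183.] n 7473 zmax 92.4 rect [598.2  55.5] [43.8 43. ] 32.7
red [324. 239.] n 7353 zmax 104.6 rect [603.8 -11.1] [44.  43.3] 74.1
```

View pics/w35.png

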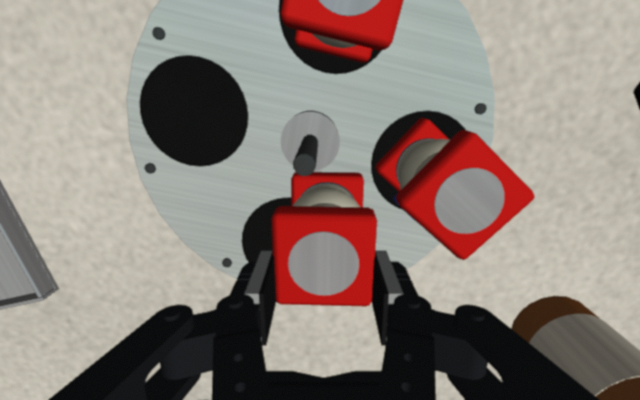

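View pics/s35c.png

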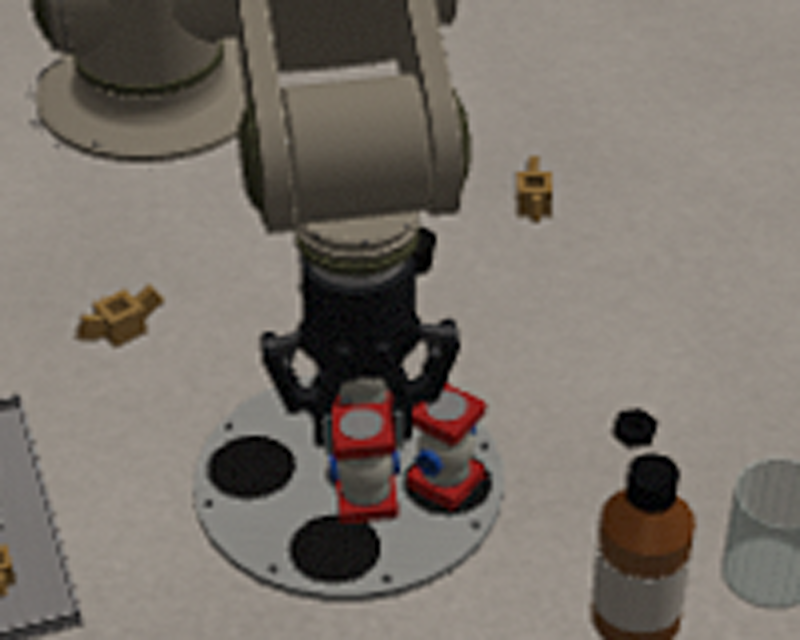

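Call:
carry_out:
  rows:
    - [6, -8, 0, 0, 1]
    - [14, -18, 0, 0, 1]
    - [22, -28, 0, 0, 1]
    - [26, -33, 0, 0, 1]
    - [26, -33, 0, 0, 1]
    - [26, -33, -6, 0, 1]
    - [26, -33, -11, 0, 1]
    - [26, -33, -14, 0, 1]
    - [26, -33, -15, 0, 1]
    - [26, -33, -15, 0, 1]

```text
clock: 42.75
tool_pos: [0.6386, -0.0461, 0.0957]
eef_rot: [0.098, 0.699, -0.098, 0.702]
wrist_force: [-5.5, 2.6, 21.2]
gripper_width: 0.0428
```

```bash
python3 -c "
from h import *
st(); im,d,P=grab('w36');vials(im,d,P)"
```

```text
t 42.75 tcp [638.6 -46.1  95.7] jawang 74.1 x [ 0.004 -0.001 -1.   ] w 42.8 F [-5.5  2.6 21.2] q [-0.26  0.67  1.25 -0.    1.22 -1.55]
red [547. 113.] n 9305 zmax 93.0 rect [598.6  55.3] [44.3 43.6] 32.6
red [456.  92.] n 1713 zmax 49.9 rect [588.4  49.3] [20.5 44.2] 33.8
red [325. 237.] n 7537 zmax 93.3 rect [630.5 -43.7] [43.7 44. ] 73.5
blue [471. 148.] n 591 zmax 62.5 rect [610.2  37. ] [17.3  5.9] 32.2
```

View pics/w36.png

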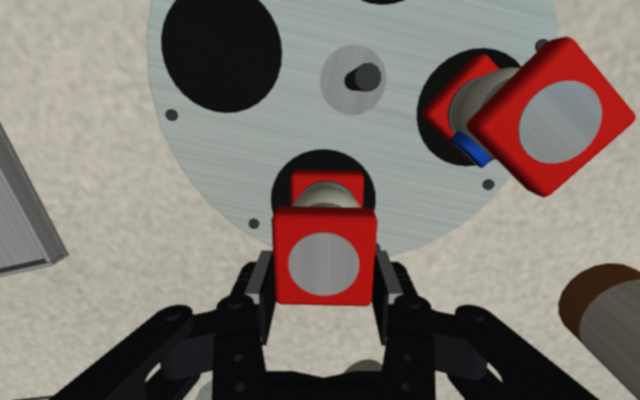

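Vial seated at (630.5,-43.7), on its pad. I release it and retreat.

Call:
carry_out:
  rows:
    - [0, 0, 1, 0, 1]
    - [0, 0, 1, 0, 0.45]
    - [0, 0, 1, 0, 0.38]
    - [0, 0, 1, 0, 0.33]
    - [0, 0, 1, 0, 0.3]
    - [0, 0, 15, 0, 0.3]
    - [0, 0, 45, 0, 0.3]
    - [0, 0, 85, 0, 0.3]
    - [0, 0, 125, 0, 0.3]
    - [0, 0, 125, 0, 0.3]

```text
clock: 43.8
tool_pos: [0.6396, -0.0468, 0.2229]
eef_rot: [0.098, 0.697, -0.099, 0.704]
wrist_force: [0.4, 0.4, -0.4]
gripper_width: 0.0594
```

Call:
carry_out:
  rows:
    - [-40, 20, 20, 0, 0.3]
    - [-80, 60, 40, 0, 0.3]
    - [-120, 100, 40, 0, 0.3]
    - [-150, 140, 40, 0, 0.3]
    - [-180, 180, 40, 0, 0.3]
    - [-200, 220, 40, 0, 0.3]
    - [-200, 260, 40, 0, 0.3]
    - [-200, 300, 40, 0, 0.3]
    - [-200, 300, 40, 0, 0.3]
    - [-200, 300, 40, 0, 0.3]

```text
clock: 44.8
tool_pos: [0.4376, 0.2539, 0.2563]
eef_rot: [0.097, 0.701, -0.098, 0.7]
wrist_force: [0.8, 0.2, 0.4]
gripper_width: 0.0597
```

```bash
python3 -c "
from h import *
st(); im,d,P=grab('t37','top'); vials(im,d,P,'top');im,d,P=grab('s37','scene'); crop(im,150,150,390,290,3.3,'s37c.png')
vials(im,d,P,'scene')"
```

```text
t 44.8 tcp [437.6 253.9 256.3] jawang 74.1 x [-0.001 -0.001 -1.   ] w 59.7 F [0.8 0.2 0.4] q [ 0.29  0.3   1.4  -0.    1.44 -1.  ]
red [342. 158.] n 246 zmax 93.9 rect [630.1 -41.7] [40.6 41.5] 70.9
red [303. 171.] n 245 zmax 94.3 rect [597.6  54.9] [41.9 42. ] 31.8
red [312. 210.] n 222 zmax 94.1 rect [499.9  27.6] [42.2 43.1] 59.1
blue [177.  65.] n 1853 zmax 93.0 rect [889.  398.4] [249.   89.7] 89.9
blue [471.  79.] n 591 zmax 92.1 rect [ 828.7 -360. ] [186.9   5.1] 89.8
blue [393.  99.] n 309 zmax 55.4 rect [ 777.7 -170.5] [47.4 46.7] 70.9
blue [480. 126.] n 102 zmax 15.3 rect [ 722.  -399.8] [88.1  8.2] 81.9
red [310. 195.] n 101 zmax 95.0 rect [503.4  26.9] [41.6 46. ] 67.3
red [314. 213.] n 51 zmax 26.5 rect [515.8  37.7] [18.2 38.1] 27.7
red [331. 214.] n 118 zmax 95.1 rect [600.3  54.2] [43.  44.4] 39.3
red [304. 230.] n 127 zmax 94.6 rect [633.4 -42.7] [40.7 44.4] 73.7
red [331. 231.] n 95 zmax 31.1 rect [602.1  54.8] [40.7 43.5] 24.8
red [304. 249.] n 89 zmax 28.6 rect [639.4 -44.7] [42.8 29.9] 75.0
blue [279.  68.] n 365 zmax 48.0 rect [-467.7  253.3] [ 24.5 164.1] 0.3
blue [ 29. 163.] n 435 zmax -390.1 rect [ -818.2 -1018. ] [ 56.7 247. ] 89.8
blue [327. 225.] n 26 zmax 62.9 rect [614.3  38.8] [9.9 5.9] 50.0
blue [  1. 250.] n 75 zmax -630.2 rect [ -524.9 -1225. ] [65.1  6.5] 6.1
blue [482. 271.] n 1613 zmax 99.3 rect [893.  399.4] [253.8  90.5] 88.8
blue [277. 293.] n 285 zmax 56.3 rect [ 782.4 -171.5] [47.8 49.4] 85.3
blue [185. 313.] n 136 zmax 17.7 rect [ 726.8 -399.3] [87.5 10.9] 83.4
```

View pics/t37.png

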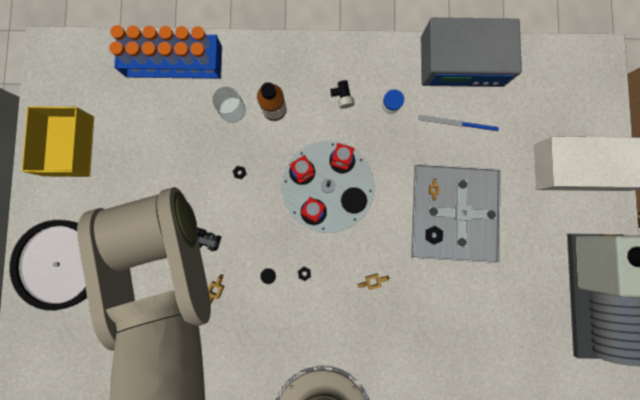

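View pics/s37c.png

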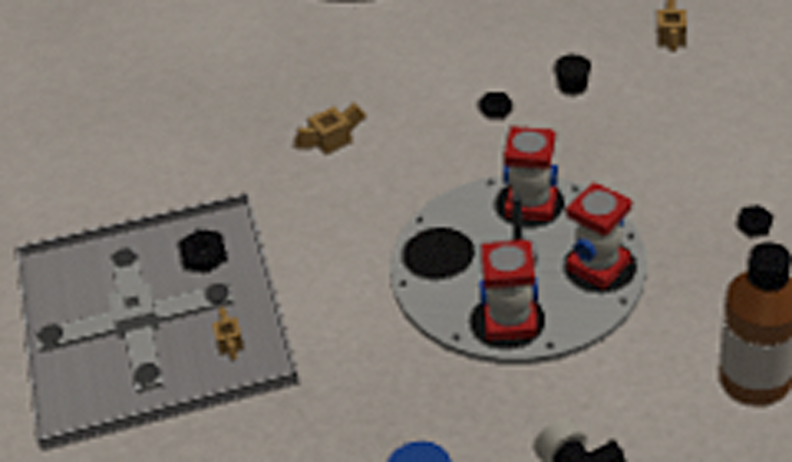

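```bash
python3 -c "
from h import *
print(hand_in()); st()"
```

```text
the job is handed in; nothing more can be done
None
the job is handed in; nothing more can be done
```

The carrier is stripped and loaded, and I handed the job in at about 45 s of robot time. The hand-in reports no verdict.

**Stripping:** I took the wing nut, then the spacer, then the hold-down off the stud. All three are in the tray, and the hold-down lies flat with its hub up.

**Vials:** Only three were on the bench. I lifted each by its buttons, let the heavy end swing down, and stood it on its own pad. In the last views all three stood upright with level tops. Their centres, in world x, y mm (wrist camera for the vials, stud and plate fit for the pads):

| Vial | Measured | Pad |
|---|---|---|
| first | (500, 28) | (499, 28) |
| second | (630, -44) | (630, -44) |
| third | (598, 55) | (600, 58) |

The top camera's final picture agrees to within about 3 mm.

**What did not go smoothly:**
- **Hold-down:** it turned about 14° on the stud while the parts above it were being lifted off. I measured it again before gripping it.
- **Third vial:** I gripped it again and ended with the buttons only about 5 mm below the TCP, short of the advised 7 to 12 mm. It hung with more tilt than the others but settled upright on its pad.
- **Second vial:** after placing, it was knocked about 42 mm off its pad but stayed upright. I moved it back by its top plug, so its heavy end was not tested a second time.

The bystanders looked unmoved in the before and after pictures; I did not measure each one.

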